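# Unclamp the transport carrier and shelve the vials

## Task

Undo the transport carrier: turn the wing nut so that its wings line up with the cross bar on the stud's top and lift it off, then take off the spacer, then the bracket, laying each on the parts mat before starting on the next, with the bracket flat and lengthwise on the mat. Then stand all the vials upright on the vial shelf in one neat row, one to a bay, starting at the tall end stop and leaving no bay empty between them. If a part gets knocked off its place on the mat, put it back. Do not tip a vial over, and leave the other glassware and jars where they stand.

Things in the scene. Friction and masses are not known exactly. Their poses are not given: they have to be found in the camera images.
- carrier: fixed grey block, 54 x 252 x 26 mm, on the left bench. Origin: centre of underside, z up, y along its row of six seats (27 mm wide, floor 8 mm above origin) at x = 0, y = +-42, +-73, +-104 mm. Steel stud in its middle: 28 mm thick up to 67.5 mm above the origin, 17 mm up to 85.5, 10 mm up to 107; a thin post at each end, 67.5 mm high, carries the bracket's end
- stud_top (a point): centre of the stud's top end, 107 mm above the carrier's origin; axes as the carrier's. A flat cross bar, 18.5 mm long (along this x axis), 4 mm wide and 7 mm high, sits across the stud flush with its top (T-head)
- wing_nut: dark steel nut, no thread, on the spacer. Hub 28 x 28 x 12 mm; wings along its x, 54 mm over the flat tips, 10 thick, 18 high; 50 g. Origin: centre of underside, z up. Slot along the wings 21 x 8 mm. The stud's cross bar holds it down (1.5 mm play) until the wings are turned along the bar (stud_top x) within 0.15 rad, either way round; then it lifts off. Starts 0.75 to 1.57 rad off, to either side
- spacer: black plastic ring, 33 mm across, hole 22 mm, 14 mm high, 25 g, on the stud between nut and bracket. Origin: centre of its underside, z up
- bracket: bright aluminium hold-down bar 38 mm wide (x), 246 long (y), 5 thick, short upturned ends 15 mm high, 100 g; 23 mm hole in its middle round the stud. Lies 1.5 mm above the vial caps, on the stud's collar and the end posts, under the spacer. Origin: centre of its underside, z up
- parts_mat: fixed flat light-grey mat on the right bench, the far one of the two fixtures there: 158 (x) x 280 (y) x 3 mm. Origin: centre of its underside, z up
- vial_shelf: fixed low white shelf on the right bench, nearer the robot than the mat: 48 (x) x 226 (y) mm. Origin: centre of underside, z up; floor 10 mm above it; side lips 8 mm above the floor, 38 mm apart. Five ribs, 3 mm wide and 4 high, divide it into six bays of 33 x 38 mm, 36 mm apart along y. The +y end has the tall end stop (22 mm above the floor), the -y end a low lip
- bay_0 (a point): centre of the floor of bay 0, the bay at the tall end stop; axes as the shelf's
- bay_1 (a point): centre of the floor of bay 1, 36 mm from bay 0 towards -y; axes as the shelf's
- bay_2 (a point): centre of the floor of bay 2, 72 mm from bay 0 towards -y; axes as the shelf's
- bay_3 (a point): centre of the floor of bay 3, 108 mm from bay 0 towards -y; axes as the shelf's
- bay_4 (a point): centre of the floor of bay 4, 144 mm from bay 0 towards -y; axes as the shelf's
- bay_5 (a point): centre of the floor of bay 5, 180 mm from bay 0 towards -y; axes as the shelf's
- vial_a: brown glass vial with black cap, 23 mm across, 58 mm high, 28 g, upright in a carrier seat at the start (body and cap equally wide; all alike; three to five of the six present). Origin: centre of its underside, z up
- vial_b: brown glass vial with black cap, 23 mm across, 58 mm high, 28 g, upright in a carrier seat at the start (body and cap equally wide; all alike; three to five of the six present). Origin: centre of its underside, z up
- vial_c: brown glass vial with black cap, 23 mm across, 58 mm high, 28 g, upright in a carrier seat at the start (body and cap equally wide; all alike; three to five of the six present). Origin: centre of its underside, z up
- vial_d: brown glass vial with black cap, 23 mm across, 58 mm high, 28 g, upright in a carrier seat at the start (body and cap equally wide; all alike; three to five of the six present). Origin: centre of its underside, z up
- vial_e: brown glass vial with black cap, 23 mm across, 58 mm high, 28 g, upright in a carrier seat at the start (body and cap equally wide; all alike; three to five of the six present). Origin: centre of its underside, z up
- vial_f: brown glass vial with black cap, 23 mm across, 58 mm high, 28 g, upright in a carrier seat at the start (body and cap equally wide; all alike; three to five of the six present). Origin: centre of its underside, z up
- flask: conical flask, 64 x 102 mm; loose bystander, to be left alone. Origin: centre of its underside
- jar_a: sample jar, 68 x 125 mm; loose bystander, to be left alone. Origin: centre of its underside
- indicator: small reagent bottle, 34 x 72 mm; loose bystander, to be left alone. Origin: centre of its underside
- weighing_bottle: lidded glass weighing bottle, 37 x 58 mm; loose bystander, to be left alone. Origin: centre of its underside
Things that resemble listed ones, but are neither listed nor needed, are in the scene too. There is more than one size of the bracket; the job needs the larger.

How it is judged:
By the outcome, as a careful person would: the job done as asked, in the order asked, and still so for the second after the job is handed in, with the robot touching nothing.
Of vial_a, vial_b, vial_c, vial_d, vial_e, vial_f only 3 to 5 are there at a start; the rules pass over those that are not, and their reading is None.
At some moment in a run one of wing_nut, spacer, bracket may be knocked a few centimetres aside while the robot is not near it.
It also fails if it takes over 210 s, if anything falls off the work surface, if the arm or the gripper's body presses on something with over 40 N, if the wrist force passes 120 N, or if a joint passes its speed limit or range.

## Robot

A 6-joint arm with a two-finger parallel gripper is mounted at the origin on a cart in front of the work surface, level with it; the furniture and walls round the work are solid. World frame = base frame: x ahead of the robot, y to its left, z up, the work surface at z = 0. Lengths are in m, angles in rad, forces in N, time in s.
With the tool pointing down it reaches from about 0.375 to 0.9 m from the base axis. Payload 3.1 kg.
Tool frame: the origin (TCP) lies between the finger pads; the fingertips stand 17 mm ahead of it and the grasp point (between the pads) lies 2 mm behind it (robot.nose_length is the distance from the TCP to the fingertips, in m); z points along the fingers, y is the line along which they close (so a half turn about z gives the same grasp; the last joint's range is limited). The gripper opens to 87 mm and grips with 3 to 60 N. Pads are 19 mm wide; open, the fingers measure 117 mm over their backs; the gripper's body (75 mm by 190 mm) begins 51 mm behind the grasp point.
Start: joints at [1.141, 0.527, 1.433, -0, 1.181, -0.178], TCP at [0.155, 0.605, 0.24] pointing down, gripper open.
Joint ranges: [-3.08, 3.08], [-0.75, 2.2], [0.22, 2.44], [-1.43, 4.57], [0, 2.65], [-2.85, 2.85]. Speed limits (rad/s): [2.79, 2.79, 3.14, 3.14, 3.14, 3.14].

## Interface

Orientations are given as a unit quaternion [x, y, z, w].
In Python, from rig import robot, cams gives the robot as it stands.
- The arm moves only by the shell command python3 -m pendant 'ROWS' [FORCE]. ROWS is JSON, a list of rows, each an object with "jaw": the opening, from 0 (shut) to 1 (fully open); "linear": the shift along the tool's x, y, z in cm, a list of three; "twist": the turn about the tool's z in degrees. A call has 1 to 12 rows; each row shifts and turns the commanded pose from where the row before left it, along the tool's axes as they then stand; what a row does not reach is not made up. A row lasts 1/12 s, in which the tool goes at most 41.7 mm and 7.16 degrees, less where a joint would pass 70% of its speed; a pose out of reach is approached as far as the arm can. A call is refused whole if a number of a shift passes 4.17 or a number of a turn 7.16, either way. A call with a gripper value outside its range is refused whole. The fingers move at their own pace and stop on an object; FORCE is the grip in N (left out, the last holds). Time passes only in rows, so rows that do not move let the fingers close. It gives the time, the measured TCP pose, the force, the opening and the grip force at its end, in the units of the state.
- robot.get_obs(): the state, without advancing time (a new reading comes with each control period).
- cams.camera(name): name is "side" or "top"; returns a dict with "color" (420x560x3 uint8, blue, green, red), "depth" (420x560 float32, m along the optical axis (not along the pixel's ray), 0 where there is no reading), "fov_y" (degrees; the focal length in pixels is half the picture's height over the tangent of half this angle, whatever the lens; pixels are square), "cx", "cy" (the principal point, pixels), "view" (4x4, takes a point from world to camera coordinates). Camera axes: x right, y down, z forward; pixel columns grow to the right and rows downward; lengths in m; the calibration is good to about 2 mm. A picture is of the moment at which its call begins.
- robot.hand_in(): hands the job in; it is judged then, once.
The state is a dict: "time": time; "q": joint angles; "joint_velocities": joint speeds; "joint_torque": joint torques, N m; "position": TCP position; "tool_rot": TCP orientation; "ft_force": force on the tool from outside, world axes, zero at the start; "moment": the same for the moment, N m; "grip_width": finger opening in m; "grip_force": force on a finger pad.
Only numpy, scipy, OpenCV 4.12 (cv2) and the standard library are available. Lean on these libraries where they do the work, as an engineer would, in place of code of your own. Each camera call takes 0.05 s, during which the arm holds its last target. There are 200 camera calls.

## Working session

There is one attempt and no reset: what is moved stays moved. The work goes in short steps, Python scripts to look and compute and a shell command to move; the robot and the scene stay as the last step left them, time stands still between calls to the robot, and variables do not carry over. Pictures are saved under pics/ and viewed, at most 14 in all, crops included, and the job is handed in when it is done.

```bash
ls; mkdir -p pics; cat > h.py <<'E'
import numpy as np, cv2
from rig import robot, cams
def snap(n,save=None):
    c=cams.camera(n)
    if save: cv2.imwrite('pics/'+save+'.png',c['color'])
    return c
def cloud(c):
    H,W=c['depth'].shape; f=H/2/np.tan(np.radians(c['fov_y'])/2)
    u,v=np.meshgrid(np.arange(W),np.arange(H)); d=c['depth']
    P=np.stack([(u-c['cx'])*d/f,(v-c['cy'])*d/f,d,np.ones_like(d)],-1)
    W_=P@np.linalg.inv(c['view']).T
    W_[d==0]=np.nan
    return W_[...,:3]
E
python3 - <<'E'
from h import *
o=robot.get_obs(); print({k:np.round(v,3) for k,v in o.items()})
for n in ('top','side'):
    c=snap(n,n+'0'); np.savez('c_'+n,**c); print(n,c['fov_y'],c['cx'],c['cy'],np.round(np.linalg.inv(c['view']),3))
E
```

```text
pics
{'time': np.float64(0.0), 'q': array([ 1.141,  0.528,  1.434, -0.   ,  1.181, -0.179]), 'joint_velocities': array([-0.   , -0.001,  0.   , -0.001,  0.   ,  0.   ]), 'joint_torque': array([-2.0000e-03, -4.4004e+01, -1.7659e+01,  6.3000e-02,  5.8000e-02,
       -0.0000e+00]), 'position': array([0.155, 0.605, 0.239]), 'tool_rot': array([ 0.125,  0.992, -0.001, -0.   ]), 'ft_force': array([ 0.062,  0.471, -0.236]), 'moment': array([ 0.011, -0.01 ,  0.046]), 'grip_force': np.float64(0.0), 'grip_width': np.float64(0.087)}
top 57.62562871844536 276.0024936521463 211.85091608045371 [[ 0.008 -0.986  0.168  0.327]
 [-1.    -0.011 -0.018 -0.012]
 [ 0.019 -0.168 -0.986  1.302]
 [ 0.     0.     0.     1.   ]]
side 48.041314113505486 280.82932534621807 197.92236536112677 [[-0.979 -0.105  0.172  0.264]
 [-0.202  0.482 -0.852  1.334]
 [ 0.007 -0.87  -0.494  0.883]
 [ 0.     0.     0.     1.   ]]
```

View pics/top0.png

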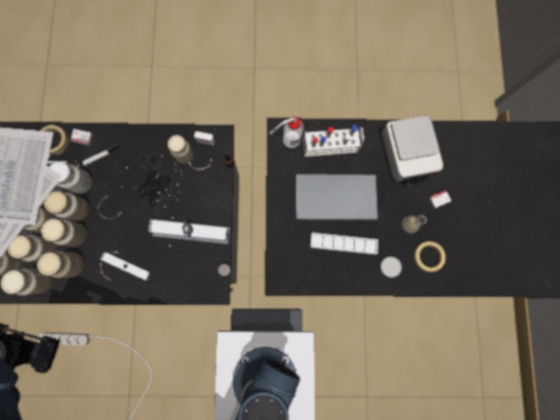

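View pics/side0.png

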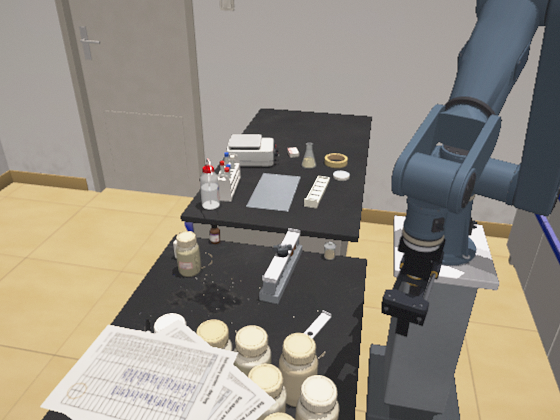

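Top view: carrier with bracket near (189,231), decoy bracket (125,266), mat (336,197), shelf (344,244), flask (412,223), indicator (228,161) and weighing bottle (223,270). The side view agrees.

```bash
cat > m0.py <<'E'
from h import *
def rect(P,m,name):
    p=P[m]; 
    (cx,cy),(w,h),a=cv2.minAreaRect((p[:,:2]*1000).astype(np.float32))
    print(name,m.sum(),'c',round(cx,1),round(cy,1),'wh',round(w,1),round(h,1),'a',round(a,1),'zmed',np.round(np.nanmedian(p[:,2])*1000,1),'mean',np.round(p.mean(0)*1000,1))
c=dict(np.load('c_top.npz')); P=cloud(c); z=P[...,2]; g=c['color'].max(-1).astype(int)
def win(r0,r1,c0,c1):
    m=np.zeros(z.shape,bool); m[r0:r1,c0:c1]=1; return m
rect(P,win(165,228,285,385)&(g>80)&(z<.02),'mat')
rect(P,win(228,262,302,388)&(g>120),'shelf')
rect(P,win(228,262,302,388)&(z>.015),'shelfhi')
w=win(210,250,140,238)
rect(P,w&(z>.012),'carrier all')
rect(P,w&(z>.06)&(z<.085),'bracket')
rect(P,w&(z>.082),'nut+')
print(c['color'].shape)
np.set_printoptions(linewidth=250)
print((z[215:248,175:203]*1000).round().astype(int))
for n,b in dict(flask=(210,238,398,430),ind=(150,170,222,236),wb=(260,278,215,233),jar=(130,166,162,196)).items():
    m=win(*b)&(z>.02); rect(P,m,n); print(np.nanmax(z[m]))
cv2.imwrite('pics/crops0.png',np.vstack([cv2.resize(c['color'][210:250,140:240],(800,320),interpolation=2),cv2.resize(c['color'][226:262,300:390],(800,280),interpolation=2)]))
E
python3 m0.py
```

```text
mat 3728 c 606.9 -244.3 wh 162.9 287.5 a 1.0 zmed 3.0 mean [ 605.4 -243.6    3. ]
shelf 1049 c 431.9 -285.4 wh 263.2 53.8 a 79.3 zmed 11.3 mean [nan nan nan]
shelfhi 259 c 439.8 -285.0 wh 266.6 68.5 a 79.1 zmed 18.3 mean [ 441.5 -268.2   19.4]
carrier all 1296 c 477.4 248.2 wh 252.4 54.7 a 84.4 zmed 71.1 mean [473.4 245.8  61.9]
bracket 822 c 477.2 248.1 wh 248.1 38.8 a 84.6 zmed 72.2 mean [477.1 248.9  72.4]
nut+ 133 c 477.3 247.9 wh 245.5 48.5 a 81.6 zmed 97.7 mean [477.2 245.3  97. ]
(420, 560, 3)
[[                   3                    2                   -4                   -1                   -1                   -1                    1                    1                   -1                    1                    1
                     1                   -4                   -1                    2                    6                   -2                    4                   -1                    2                   -3                   -2
                     1                    2                   -5                   -5                   -9                   -2]
[... 18847 characters left out ...]
2                    2                   -3                    1
                     1                    2                    5                   -4                   -3                   -1]]
flask 265 c 512.6 -495.0 wh 49.1 50.3 a 65.9 zmed 55.8 mean [ 511.  -492.8   58.4]
0.10575633082410696
ind 92 c 719.7 128.3 wh 26.3 31.4 a 21.3 zmed 50.6 mean [717.7 127.7  53. ]
0.07812962658694866
wb 102 c 351.4 132.8 wh 32.3 34.0 a 0.7 zmed 44.6 mean [351.  132.9  45.4]
0.06043136806036542
jar 485 c 766.2 282.8 wh 65.1 99.8 a 79.8 zmed 108.7 mean [740.7 280.9  95. ]
0.12908558186171493m0.py:18: RuntimeWarning: invalid value encountered in cast
  print((z[215:248,175:203]*1000).round().astype(int))
```

View pics/crops0.png

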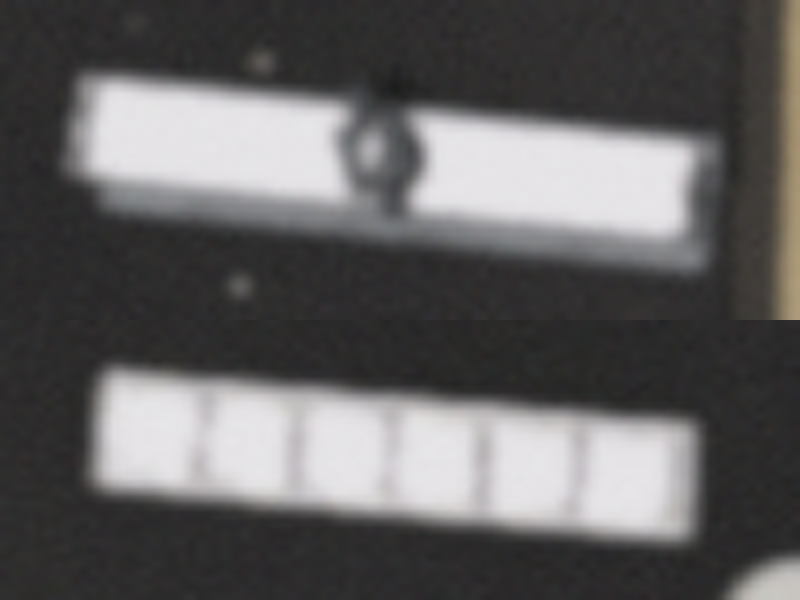

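```bash
cat > m1.py <<'E'
from h import *
o=np.array([.4772,.248]); a=np.radians(84.6-90); R=np.array([[np.cos(a),-np.sin(a)],[np.sin(a),np.cos(a)]])
for n in ('top','side'):
    c=dict(np.load(f'c_{n}.npz')); P=cloud(c); L=(P[...,:2]-o)@R*1000; z=P[...,2]*1000
    r=np.hypot(L[...,0],L[...,1]); m=(r<34)&(z>90)
    w=m&(r>19)&(z>90)
    print(n,m.sum(),w.sum()); q=L[w]; ang=np.degrees(np.arctan2(q[:,1],q[:,0]))
    for s in (ang>0,ang<=0): print(np.round(q[s].mean(0),1), s.sum())
    print(np.round(np.c_[q,z[w]],0).astype(int).tolist())
    b=m&(r<12)&(z>102); print('bar',np.round(L[b],0).astype(int).tolist())
    if n=='side':
        v,u=np.where(m); print(v.min(),v.max(),u.min(),u.max())
        cv2.imwrite('pics/sidecrop.png',cv2.resize(c['color'][v.min()-12:v.max()+12,u.min()-15:u.max()+15],None,fx=12,fy=12,interpolation=2)[:600,:800])
        b=(L[...,1]>-140)&(L[...,1]<140)&(abs(L[...,0])<30)&(z>10)
        v,u=np.where(b);print(v.min(),v.max(),u.min(),u.max())
        cv2.imwrite('pics/sidecar.png',cv2.resize(c['color'][v.min()-5:v.max()+5,u.min()-15:u.max()+15],None,fx=7,fy=7,interpolation=2)[:600,:800])
E
python3 m1.py
```

```text
top 108 20
[20.8 10.1] 9
[-21.2  -9.6] 11
[[24, 12, 103], [25, 9, 100], [21, 15, 101], [21, 11, 103], [21, 8, 104], [22, 5, 101], [17, 13, 105], [18, 10, 106], [18, 7, 106], [-19, -5, 106], [-18, -7, 102], [-18, -11, 105], [-18, -13, 103], [-22, -4, 102], [-22, -8, 106], [-22, -13, 112], [-21, -14, 104], [-25, -7, 100], [-25, -11, 104], [-24, -13, 99]]
bar [[9, 3], [9, -1], [6, 2], [6, -1], [2, 4], [3, 2], [3, -1], [-1, 4], [0, 2], [0, -2], [0, -4], [-4, 1], [-3, -2], [-7, 0]]
side 141 65
[ 1.9 15.3] 59
[-23.1  -4.7] 6
[[-20, -7, 103], [-23, -8, 103], [23, 16, 106], [22, 12, 104], [19, 12, 104], [-20, 0, 105], [-23, 1, 105], [-24, -4, 103], [23, 17, 103], [20, 16, 103], [16, 20, 106], [14, 18, 106], [-20, 2, 102], [-22, -2, 100], [-25, 0, 102], [23, 18, 101], [19, 21, 104], [17, 16, 100], [14, 19, 103], [12, 15, 101], [-20, 1, 98], [-24, 4, 101], [-23, -7, 93], [22, 19, 98], [20, 18, 98], [17, 18, 98], [13, 21, 101], [11, 17, 99], [7, 20, 102], [-12, 15, 103], [-21, 3, 96], [-23, 0, 95], [-26, 1, 96], [22, 21, 96], [19, 21, 97], [17, 18, 95], [16, 12, 91], [7, 20, 98], [4, 21, 99], [1, 20, 100], [-2, 20, 100], [-14, 13, 98], [-18, 13, 99], [-20, 1, 91], [-26, 0, 92], [21, 23, 94], [20, 18, 91], [17, 17, 91], [14, 17, 91], [6, 23, 97], [1, 20, 96], [-2, 20, 97], [-10, 17, 96], [-15, 16, 97], [-17, 13, 95], [5, 26, 96], [2, 26, 96], [-10, 17, 93], [-16, 16, 94], [-18, 15, 94], [6, 23, 90], [3, 23, 91], [-2, 20, 90], [-10, 18, 91], [-13, 17, 90]]
bar [[9, 4], [4, 3], [0, 3], [8, 9], [5, 9], [2, 9], [1, 2], [-5, 10], [-6, 3], [5, 7], [2, 9], [-3, 5], [-8, 1], [1, 11], [-6, 6]]
243 252 273 291
228 301 259 301
```

```bash
python3 - <<'E'
import cv2,numpy as np
a=cv2.imread('pics/side0.png')[225:305,250:310]; b=cv2.imread('pics/top0.png')[214:244,172:204]
A=cv2.resize(a,(420,560),interpolation=cv2.INTER_CUBIC);B=cv2.resize(b,(370,347),interpolation=cv2.INTER_CUBIC)
o=np.zeros((560,790,3),np.uint8);o[:,:420]=A;o[:347,420:]=np.clip(B.astype(int)*1.5,0,255);cv2.imwrite('pics/z1.png',o)
E
```

```text
(no output)
```

View pics/z1.png

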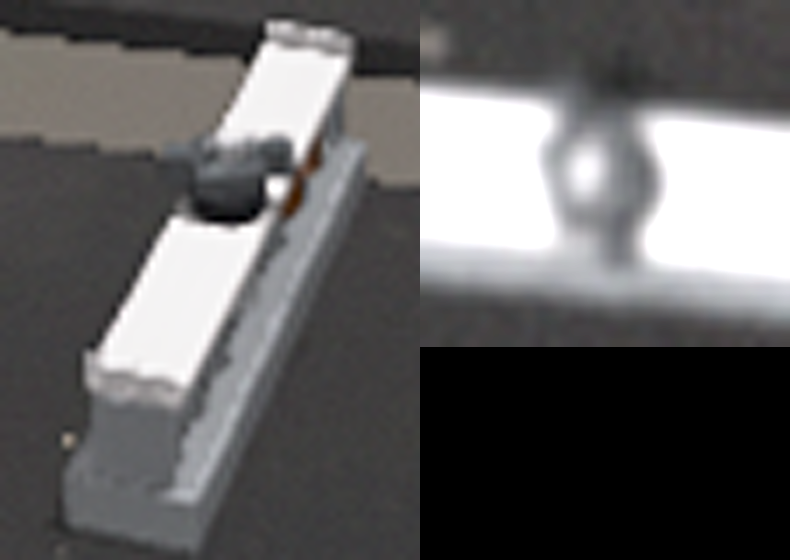

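Nut wings sit about 26° from carrier x (tips at local (21,10) and (-21,-10)); the brown vials are visible towards -y only. Nut heights (86.5–104.5 mm) fit the stack. Now a planner that prints tool-axis deltas.

```bash
cat > plan.py <<'E'
import sys,numpy as np
from rig import robot
from scipy.spatial.transform import Rotation as R
# plan x y z heading(deg of tool y): twist needed, then shift in tool axes after the twist
x,y,z,h=map(float,sys.argv[1:5]); o=robot.get_obs(); M=R.from_quat(o['tool_rot']).as_matrix()
cur=np.degrees(np.arctan2(M[1,1],M[0,1])); t=(cur-h+90)%180-90
M2=M@R.from_euler('z',t,degrees=True).as_matrix(); d=M2.T@(np.array([x,y,z])-o['position'])*100
print('t',round(float(o['time']),2),'pos',np.round(o['position']*1e3,1),'head',round(cur,1),'tilt',np.round(M[:2,2],3),'q6',np.round(np.degrees(o['q'][5])),'w',round(float(o['grip_width'])*1e3,1),'F',np.round(o['ft_force'],1),'| twist',round(t,2),'lin_cm',np.round(d,2),'rows',round(np.linalg.norm(d)/3.5,1))
E
python3 plan.py .4772 .248 .18 20.6
```

```text
t 0.1 pos [154.8 604.9 238.7] head 75.6 tilt [-0.001 -0.002] q6 -10.0 w 87.0 F [-0.  -0.4  0.1] | twist 55.03 lin_cm [-44.74  17.63   5.9 ] rows 13.8
```

```bash
python3 -m pendant '[{"jaw":1,"linear":[0,0,0],"twist":6.88},{"jaw":1,"linear":[0,0,0],"twist":6.88},{"jaw":1,"linear":[0,0,0],"twist":6.88},{"jaw":1,"linear":[0,0,0],"twist":6.88},{"jaw":1,"linear":[0,0,0],"twist":6.88},{"jaw":1,"linear":[0,0,0],"twist":6.88},{"jaw":1,"linear":[0,0,0],"twist":6.88},{"jaw":1,"linear":[0,0,0],"twist":6.88}]' 20
python3 -m pendant '[{"jaw":1,"linear":[-3,1.2,0.4],"twist":0},{"jaw":1,"linear":[-3,1.2,0.4],"twist":0},{"jaw":1,"linear":[-3,1.2,0.4],"twist":0},{"jaw":1,"linear":[-3,1.2,0.4],"twist":0},{"jaw":1,"linear":[-3,1.2,0.4],"twist":0},{"jaw":1,"linear":[-3,1.2,0.4],"twist":0},{"jaw":1,"linear":[-3,1.2,0.4],"twist":0},{"jaw":1,"linear":[-3,1.2,0.4],"twist":0},{"jaw":1,"linear":[-3,1.2,0.4],"twist":0},{"jaw":1,"linear":[-3,1.2,0.4],"twist":0},{"jaw":1,"linear":[-3,1.2,0.4],"twist":0},{"jaw":1,"linear":[-3,1.2,0.4],"twist":0}]' | tail -3
python3 plan.py .4772 .248 .104 20.6
```

```text
time: 0.77
position: [0.1549, 0.6051, 0.2389]
tool_rot: [0.572, 0.82, -0.001, 0.0]
ft_force: [-0.9, 0.5, 0.4]
grip_width: 0.0872
grip_force: 0.0
ft_force: [1.2, 0.6, 0.4]
grip_width: 0.0872
grip_force: 0.0
t 1.77 pos [417.1 317.7 191.1] head 20.6 tilt [-0.001 -0.   ] q6 4.0 w 87.2 F [1.2 0.6 0.4] | twist -0.01 lin_cm [-8.64  3.18  8.71] rows 3.6
```

```bash
python3 -m pendant '[{"jaw":1,"linear":[-2.88,1.06,0],"twist":0},{"jaw":1,"linear":[-2.88,1.06,0],"twist":0},{"jaw":1,"linear":[-2.88,1.06,0],"twist":0},{"jaw":1,"linear":[0,0,2.2],"twist":0},{"jaw":1,"linear":[0,0,2.2],"twist":0},{"jaw":1,"linear":[0,0,0],"twist":0},{"jaw":1,"linear":[0,0,0],"twist":0}]' 20 | head -2
python3 plan.py .4772 .248 .102 20.6
```

```text
time: 2.35
position: [0.4755, 0.2489, 0.1465]
t 2.35 pos [475.5 248.9 146.5] head 20.6 tilt [-0.004 -0.001] q6 -5.0 w 87.0 F [ 0.6 -0.1  1.1] | twist -0.03 lin_cm [-0.15  0.14  4.45] rows 1.3
```

```bash
python3 -m pendant '[{"jaw":1,"linear":[-0.15,0.14,1.5],"twist":0},{"jaw":1,"linear":[0,0,1.5],"twist":0},{"jaw":1,"linear":[0,0,1.45],"twist":0},{"jaw":0.5,"linear":[0,0,0],"twist":0},{"jaw":0.5,"linear":[0,0,0],"twist":0},{"jaw":0.5,"linear":[0,0,0],"twist":0},{"jaw":0.5,"linear":[0,0,0],"twist":0},{"jaw":0.5,"linear":[0,0,0],"twist":0},{"jaw":0.5,"linear":[0,0,0],"twist":0}]' 15
python3 plan.py .4772 .248 .102 -5.4
```

```text
time: 3.1
position: [0.4789, 0.2487, 0.1039]
tool_rot: [0.569, 0.822, 0.001, 0.001]
ft_force: [-0.1, -0.9, 0.6]
grip_width: 0.0547
grip_force: 0.1
t 3.1 pos [478.9 248.7 103.9] head 20.6 tilt [0.002 0.   ] q6 -5.0 w 54.7 F [-0.1 -0.9  0.6] | twist 26.0 lin_cm [-0.08 -0.16  0.19] rows 0.1
```

```bash
python3 -m pendant '[{"jaw":0,"linear":[0,0,0],"twist":0},{"jaw":0,"linear":[0,0,0],"twist":0},{"jaw":0,"linear":[0,0,0],"twist":0}]' 20
python3 -m pendant '[{"jaw":0,"linear":[0,0,0],"twist":5.2},{"jaw":0,"linear":[0,0,0],"twist":5.2},{"jaw":0,"linear":[0,0,0],"twist":5.2},{"jaw":0,"linear":[0,0,0],"twist":5.2},{"jaw":0,"linear":[0,0,0],"twist":5.2},{"jaw":0,"linear":[0,0,0],"twist":0}]' 
python3 plan.py .4772 .248 .102 -5.4
```

```text
time: 3.35
position: [0.4789, 0.2486, 0.1038]
tool_rot: [0.569, 0.822, 0.001, 0.0]
ft_force: [0.1, 0.5, 6.1]
grip_width: 0.0539
grip_force: 20.0
time: 3.85
position: [0.4785, 0.248, 0.1038]
tool_rot: [0.741, 0.672, -0.0, 0.0]
ft_force: [-1.1, -1.8, 7.5]
grip_width: 0.0535
grip_force: 20.0
t 3.85 pos [478.5 248.  103.8] head -5.6 tilt [ 0.    -0.001] q6 21.0 w 53.5 F [-1.1 -1.8  7.5] | twist -0.16 lin_cm [-0.01 -0.13  0.18] rows 0.1
```

```bash
python3 -m pendant '[{"jaw":0,"linear":[0,0,-0.2],"twist":0},{"jaw":0,"linear":[0,0,-0.2],"twist":0},{"jaw":0,"linear":[0,0,-0.2],"twist":0},{"jaw":0,"linear":[0,0,-0.2],"twist":0}]' 
python3 plan.py .4772 .248 .102 -5.4
```

```text
time: 4.18
position: [0.4771, 0.2483, 0.1106]
tool_rot: [0.74, 0.673, -0.001, -0.001]
ft_force: [-2.1, -0.2, -1.8]
grip_width: 0.0535
grip_force: 20.0
t 4.18 pos [477.1 248.3 110.6] head -5.4 tilt [-0.003 -0.001] q6 21.0 w 53.5 F [-2.1 -0.2 -1.8] | twist -0.01 lin_cm [-0.03  0.02  0.86] rows 0.2
```

```bash
python3 -m pendant '[{"jaw":0,"linear":[0,0,-1],"twist":0},{"jaw":0,"linear":[0,0,-1.5],"twist":0},{"jaw":0,"linear":[0,0,-1.5],"twist":0},{"jaw":0,"linear":[0,0,-2],"twist":0},{"jaw":0,"linear":[0,0,-2],"twist":0},{"jaw":0,"linear":[0,0,0],"twist":0}]' 
python3 - <<'E'
from h import *
c=snap('side'); cv2.imwrite('pics/lift.png',cv2.resize(c['color'][150:310,220:360],None,fx=4,fy=3.6,interpolation=2)); np.savez('c_lift',**c)
E
python3 plan.py .645 -.15 .15 -5.4
```

```text
time: 4.68
position: [0.4818, 0.2495, 0.1958]
tool_rot: [0.74, 0.673, 0.005, 0.002]
ft_force: [0.9, -0.4, 0.3]
grip_width: 0.0538
grip_force: 20.0
t 4.73 pos [480.7 249.2 193.9] head -5.4 tilt [0.007 0.002] q6 21.0 w 53.7 F [ 0.1 -0.3 -0.8] | twist -0.0 lin_cm [-38.21  20.08   4.44] rows 12.4
```

View pics/lift.png

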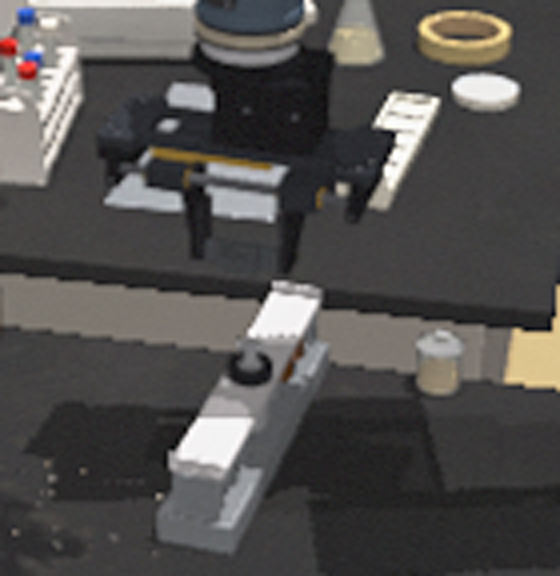

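Nut is off, spacer remains on the stud (250,365 in the crop). Carry it to the far left corner of the mat.

```bash
python3 plan.py .65 -.17 .10 -5.4
python3 -m pendant '[{"jaw":0,"linear":[-3.3,1.7,0.2],"twist":0},{"jaw":0,"linear":[-3.3,1.7,0.2],"twist":0},{"jaw":0,"linear":[-3.3,1.7,0.2],"twist":0},{"jaw":0,"linear":[-3.3,1.7,0.2],"twist":0},{"jaw":0,"linear":[-3.3,1.7,0.2],"twist":0},{"jaw":0,"linear":[-3.3,1.7,0.2],"twist":0},{"jaw":0,"linear":[-3.3,1.7,0.2],"twist":0},{"jaw":0,"linear":[-3.3,1.7,0.2],"twist":0},{"jaw":0,"linear":[-3.3,1.7,0.2],"twist":0},{"jaw":0,"linear":[-3.3,1.7,0.2],"twist":0},{"jaw":0,"linear":[-3.3,1.7,0.2],"twist":0},{"jaw":0,"linear":[-3.3,1.7,0.2],"twist":0}]' |head -2
python3 plan.py .65 -.17 .03 -5.4
```

```text
t 4.73 pos [480.7 249.2 193.9] head -5.4 tilt [0.007 0.002] q6 21.0 w 53.7 F [ 0.1 -0.3 -0.8] | twist -0.0 lin_cm [-40.16  20.73   9.43] rows 13.2
time: 5.73
position: [0.6442, -0.1667, 0.1658]
t 5.73 pos [ 644.2 -166.7  165.8] head -5.4 tilt [-0.001  0.001] q6 -19.0 w 53.6 F [-0.  -0.  -0.8] | twist -0.03 lin_cm [-0.28  0.63 13.58] rows 3.9
```

```bash
python3 -m pendant '[{"jaw":0,"linear":[0,0.4,3],"twist":0},{"jaw":0,"linear":[0,0,3],"twist":0},{"jaw":0,"linear":[0,0,3],"twist":0},{"jaw":0,"linear":[0,0,2.5],"twist":0},{"jaw":0,"linear":[0,0,1.5],"twist":0},{"jaw":0,"linear":[0,0,0],"twist":0},{"jaw":0,"linear":[0,0,0],"twist":0}]' |sed -n '2p;4p'
python3 plan.py .65 -.17 .022 -5.4
```

```text
position: [0.6472, -0.165, 0.0354]
ft_force: [1.5, 0.0, -0.4]
t 6.32 pos [ 647.2 -165.    35.4] head -5.4 tilt [-0.003  0.001] q6 -18.0 w 53.9 F [ 1.5  0.  -0.4] | twist -0.01 lin_cm [-0.47  0.33  1.34] rows 0.4
```

```bash
python3 -m pendant '[{"jaw":0,"linear":[0,0,0.6],"twist":0},{"jaw":0,"linear":[0,0,0.4],"twist":0},{"jaw":0,"linear":[0,0,0.3],"twist":0},{"jaw":0,"linear":[0,0,0],"twist":0},{"jaw":0.75,"linear":[0,0,0],"twist":0},{"jaw":0.75,"linear":[0,0,0],"twist":0},{"jaw":0.75,"linear":[0,0,0],"twist":0},{"jaw":0.75,"linear":[0,0,-1.5],"twist":0},{"jaw":0.75,"linear":[0,0,-3],"twist":0},{"jaw":0.75,"linear":[0,0,-4],"twist":0},{"jaw":0.75,"linear":[0,0,-4],"twist":0}]'
python3 plan.py .4772 .248 .16 -5.4
```

```text
time: 7.23
position: [0.6475, -0.1651, 0.1506]
tool_rot: [0.74, 0.673, -0.0, -0.001]
ft_force: [0.9, 0.1, 1.4]
grip_width: 0.0648
grip_force: 0.0
t 7.23 pos [ 647.5 -165.1  150.6] head -5.4 tilt [-0.002  0.001] q6 -18.0 w 64.8 F [0.9 0.1 1.4] | twist -0.01 lin_cm [ 39.52 -20.84  -0.88] rows 12.8
```

```bash
python3 -m pendant '[{"jaw":0.75,"linear":[3.3,-1.74,-0.3],"twist":0},{"jaw":0.75,"linear":[3.3,-1.74,-0.2],"twist":0},{"jaw":0.75,"linear":[3.3,-1.74,0],"twist":0},{"jaw":0.75,"linear":[3.3,-1.74,0],"twist":0},{"jaw":0.75,"linear":[3.3,-1.74,0],"twist":0},{"jaw":0.75,"linear":[3.3,-1.74,0],"twist":0},{"jaw":0.75,"linear":[3.3,-1.74,0],"twist":0},{"jaw":0.75,"linear":[3.3,-1.74,0],"twist":0},{"jaw":0.75,"linear":[3.3,-1.74,0],"twist":0},{"jaw":0.75,"linear":[3.3,-1.74,0],"twist":0},{"jaw":0.75,"linear":[3.3,-1.74,0],"twist":0},{"jaw":0.75,"linear":[3.2,-1.7,0],"twist":0}]' |head -1
python3 -m pendant '[{"jaw":0.75,"linear":[0,0,0],"twist":0},{"jaw":0.75,"linear":[0,0,0],"twist":0}]' |head -1
python3 plan.py .4772 .248 .094 -5.4
python3 - <<'E'
from h import *
c=snap('top','t1'); np.savez('c_top1',**c); P=cloud(c); z=P[...,2]
m=np.zeros(z.shape,bool); m[165:230,285:385]=1; m&=(z>.009); p=P[m]*1000
r=cv2.minAreaRect(p[:,:2].astype(np.float32)); print(m.sum(),r,np.percentile(p[:,2],90))
E
```

```text
time: 8.23
time: 8.4
t 8.4 pos [477.2 249.4 155.3] head -5.2 tilt [0.002 0.   ] q6 21.0 w 65.3 F [ 0.5 -0.1  0.3] | twist 0.24 lin_cm [-0.14  0.01  6.13] rows 1.8
119 ((604.6666870117188, -240.30133056640625), (152.3523406982422, 263.9976806640625), 0.827491819858551) 19.686299344007985
```

```bash
python3 -m pendant '[{"jaw":0.75,"linear":[-0.1,0,2.2],"twist":0},{"jaw":0.75,"linear":[0,0,2.1],"twist":0},{"jaw":0.75,"linear":[0,0,2],"twist":0},{"jaw":0.3,"linear":[0,0,0],"twist":0},{"jaw":0,"linear":[0,0,0],"twist":0},{"jaw":0,"linear":[0,0,0],"twist":0},{"jaw":0,"linear":[0,0,0],"twist":0},{"jaw":0,"linear":[0,0,0],"twist":0},{"jaw":0,"linear":[0,0,0],"twist":0},{"jaw":0,"linear":[0,0,0],"twist":0}]' 12
python3 plan.py .4772 .248 .094 -5.4
python3 - <<'E'
from h import *
c=dict(np.load('c_top1.npz')); P=cloud(c); z=P[...,2]
m=np.zeros(z.shape,bool); m[165:230,285:385]=1; m&=(z>.012); 
n,l,s,ce=cv2.connectedComponentsWithStats(m.astype(np.uint8),connectivity=8)
for i in range(1,n):
    if s[i,4]>8: p=P[l==i]*1000; print(s[i],cv2.minAreaRect(p[:,:2].astype(np.float32)),np.median(p[:,2]))
E
```

```text
time: 9.28
position: [0.4781, 0.2466, 0.092]
tool_rot: [0.74, 0.673, 0.0, 0.0]
ft_force: [0.4, -0.5, 5.1]
grip_width: 0.0312
grip_force: 12.0
t 9.28 pos [478.1 246.6  92. ] head -5.4 tilt [0.001 0.   ] q6 21.0 w 31.2 F [ 0.4 -0.5  5.1] | twist -0.0 lin_cm [ 0.13 -0.1  -0.2 ] rows 0.1
[310 176   8  15  66] ((648.73974609375, -164.185546875), (51.68313980102539, 25.21755027770996), 1.166272759437561) 16.048271497450916
```

```bash
python3 -m pendant '[{"jaw":0,"linear":[0,0,-0.3],"twist":0},{"jaw":0,"linear":[0,0,-0.5],"twist":0},{"jaw":0,"linear":[0,0,-0.8],"twist":0},{"jaw":0,"linear":[0,0,-1],"twist":0},{"jaw":0,"linear":[0,0,-1.5],"twist":0},{"jaw":0,"linear":[0,0,-2],"twist":0},{"jaw":0,"linear":[0,0,-2],"twist":0},{"jaw":0,"linear":[0,0,0],"twist":0}]'
python3 - <<'E'
from h import *
c=snap('side'); cv2.imwrite('pics/lift2.png',cv2.resize(c['color'][150:310,220:360],None,fx=4,fy=3.6,interpolation=2))
E
python3 plan.py .65 -.32 .15 -5.4
```

```text
time: 9.95
position: [0.4805, 0.2474, 0.1765]
tool_rot: [0.74, 0.673, 0.004, 0.002]
ft_force: [0.1, 0.3, -0.7]
grip_width: 0.0312
grip_force: 12.0
t 10.0 pos [479.6 247.1 174.8] head -5.4 tilt [0.006 0.002] q6 21.0 w 31.5 F [-0.1 -0.1 -0. ] | twist 0.0 lin_cm [-54.86  22.29   2.49] rows 16.9
```

View pics/lift2.png

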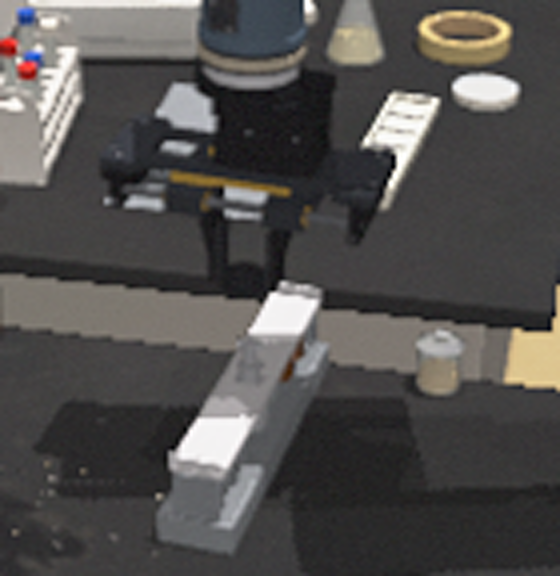

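```bash
python3 -m pendant '[{"jaw":0,"linear":[-3.3,1.34,0],"twist":0},{"jaw":0,"linear":[-3.3,1.34,0],"twist":0},{"jaw":0,"linear":[-3.3,1.34,0],"twist":0},{"jaw":0,"linear":[-3.3,1.34,0],"twist":0},{"jaw":0,"linear":[-3.3,1.34,0],"twist":0},{"jaw":0,"linear":[-3.3,1.34,0],"twist":0},{"jaw":0,"linear":[-3.3,1.34,0],"twist":0},{"jaw":0,"linear":[-3.3,1.34,0],"twist":0},{"jaw":0,"linear":[-3.3,1.34,0],"twist":0},{"jaw":0,"linear":[-3.3,1.34,0],"twist":0},{"jaw":0,"linear":[-3.3,1.34,0],"twist":0},{"jaw":0,"linear":[-3.3,1.34,0],"twist":0}]'|head -1
python3 -m pendant '[{"jaw":0,"linear":[-3.3,1.34,0],"twist":0},{"jaw":0,"linear":[-3.3,1.34,0],"twist":0},{"jaw":0,"linear":[-3.3,1.34,0],"twist":0},{"jaw":0,"linear":[-3.3,1.34,0],"twist":0},{"jaw":0,"linear":[-1.8,0.8,0],"twist":0},{"jaw":0,"linear":[0,0,3],"twist":0},{"jaw":0,"linear":[0,0,3],"twist":0},{"jaw":0,"linear":[0,0,3],"twist":0},{"jaw":0,"linear":[0,0,2],"twist":0},{"jaw":0,"linear":[0,0,1.5],"twist":0},{"jaw":0,"linear":[0,0,0],"twist":0},{"jaw":0,"linear":[0,0,0],"twist":0}]'|head -1
python3 plan.py .65 -.32 .0225 -5.4
```

```text
time: 11.0
time: 12.0
t 12.0 pos [ 647.3 -317.6   46. ] head -5.4 tilt [-0.002  0.001] q6 -30.0 w 31.3 F [0.7 1.  0.6] | twist -0.01 lin_cm [-0.21  0.29  2.35] rows 0.7
```

```bash
python3 -m pendant '[{"jaw":0,"linear":[0,0,1],"twist":0},{"jaw":0,"linear":[0,0,0.9],"twist":0},{"jaw":0,"linear":[0,0,0.4],"twist":0},{"jaw":0,"linear":[0,0,0],"twist":0},{"jaw":0.55,"linear":[0,0,0],"twist":0},{"jaw":0.55,"linear":[0,0,0],"twist":0},{"jaw":0.55,"linear":[0,0,0],"twist":0},{"jaw":0.55,"linear":[0,0,-1.5],"twist":0},{"jaw":0.6,"linear":[0,0,-3],"twist":0},{"jaw":0.6,"linear":[0,0,-4],"twist":0},{"jaw":0.6,"linear":[0,0,-4],"twist":0}]'|tail -3
python3 plan.py .4772 .248 .16 -5.4
```

```text
ft_force: [-0.6, -0.1, 1.3]
grip_width: 0.0518
grip_force: 0.0
t 12.92 pos [ 647.3 -317.7  150.7] head -5.4 tilt [-0.001  0.001] q6 -30.0 w 51.8 F [-0.6 -0.1  1.3] | twist -0.01 lin_cm [ 54.71 -22.25  -0.86] rows 16.9
```

```bash
python3 -m pendant '[{"jaw":0.65,"linear":[3.3,-1.34,-0.3],"twist":0},{"jaw":0.65,"linear":[3.3,-1.34,-0.2],"twist":0},{"jaw":0.65,"linear":[3.3,-1.34,0],"twist":0},{"jaw":0.65,"linear":[3.3,-1.34,0],"twist":0},{"jaw":0.65,"linear":[3.3,-1.34,0],"twist":0},{"jaw":0.65,"linear":[3.3,-1.34,0],"twist":0},{"jaw":0.65,"linear":[3.3,-1.34,0],"twist":0},{"jaw":0.65,"linear":[3.3,-1.34,0],"twist":0},{"jaw":0.65,"linear":[3.3,-1.34,0],"twist":0},{"jaw":0.65,"linear":[3.3,-1.34,0],"twist":0}]'|head -1
python3 -m pendant '[{"jaw":0.65,"linear":[3.3,-1.34,0],"twist":0},{"jaw":0.65,"linear":[3.3,-1.34,0],"twist":0},{"jaw":0.65,"linear":[3.3,-1.34,0],"twist":0},{"jaw":0.65,"linear":[3.3,-1.34,0],"twist":0},{"jaw":0.65,"linear":[3.3,-1.34,0],"twist":0},{"jaw":0.65,"linear":[3.3,-1.34,0],"twist":0},{"jaw":0.65,"linear":[1.9,-0.8,0],"twist":0},{"jaw":0.65,"linear":[0,0,0],"twist":0},{"jaw":0.65,"linear":[0,0,0],"twist":0},{"jaw":0.65,"linear":[0,0,0],"twist":0}]' |head -1
python3 plan.py .4772 .248 .083 -5.4
cat > mat.py <<'E'
from h import *
c=snap('top'); P=cloud(c); z=P[...,2]
m=np.zeros(z.shape,bool); m[165:230,285:385]=1; m&=(z>.012); 
n,l,s,ce=cv2.connectedComponentsWithStats(m.astype(np.uint8),connectivity=8)
for i in range(1,n):
    if s[i,4]>8: p=P[l==i]*1000; print(s[i],np.round(p.mean(0)),np.round(cv2.minAreaRect(p[:,:2].astype(np.float32))[1]))
E
python3 mat.py
```

```text
time: 13.75
time: 14.58
t 14.58 pos [478.5 247.2 155. ] head -5.4 tilt [ 0.002 -0.   ] q6 21.0 w 56.7 F [ 0.1  0.  -0.4] | twist 0.01 lin_cm [ 0.06 -0.15  7.2 ] rows 2.1
[310 176   8  15  63] [ 649. -164.   17.] [25. 52.]
[353 180   9   9  39] [ 647. -316.   17.] [29. 31.]
```

```bash
python3 -m pendant '[{"jaw":0.65,"linear":[0.06,-0.15,2.4],"twist":0},{"jaw":0.65,"linear":[0,0,2.4],"twist":0},{"jaw":0.65,"linear":[0,0,2.4],"twist":0},{"jaw":0.3,"linear":[0,0,0],"twist":0},{"jaw":0,"linear":[0,0,0],"twist":0},{"jaw":0,"linear":[0,0,0],"twist":0},{"jaw":0,"linear":[0,0,0],"twist":0},{"jaw":0,"linear":[0,0,0],"twist":0},{"jaw":0,"linear":[0,0,0],"twist":0}]' 35
python3 plan.py .4772 .248 .083 -5.4
```

```text
time: 15.38
position: [0.4776, 0.2483, 0.0834]
tool_rot: [0.74, 0.673, 0.001, 0.001]
ft_force: [-0.0, -1.5, 4.2]
grip_width: 0.0372
grip_force: 35.0
t 15.38 pos [477.6 248.3  83.4] head -5.4 tilt [0.003 0.   ] q6 21.0 w 37.2 F [-0.  -1.5  4.2] | twist -0.0 lin_cm [-0.03 -0.04  0.04] rows 0.0
```

```bash
python3 -m pendant '[{"jaw":0,"linear":[0,0,-0.3],"twist":0},{"jaw":0,"linear":[0,0,-0.5],"twist":0},{"jaw":0,"linear":[0,0,-0.8],"twist":0},{"jaw":0,"linear":[0,0,-1],"twist":0},{"jaw":0,"linear":[0,0,-1.5],"twist":0},{"jaw":0,"linear":[0,0,-2],"twist":0},{"jaw":0,"linear":[0,0,-2],"twist":0},{"jaw":0,"linear":[0,0,-1.5],"twist":0},{"jaw":0,"linear":[0,0,0],"twist":0},{"jaw":0,"linear":[0,0,0],"twist":0}]'
python3 - <<'E'
from h import *
c=snap('side'); cv2.imwrite('pics/lift3.png',cv2.resize(c['color'][150:310,220:360],None,fx=4,fy=3.6,interpolation=2))
E
python3 plan.py .566 -.244 .12 1
```

```text
time: 16.22
position: [0.477, 0.2485, 0.1793]
tool_rot: [0.74, 0.673, 0.001, 0.001]
ft_force: [-0.6, -1.1, -0.8]
grip_width: 0.0371
grip_force: 35.0
t 16.27 pos [476.2 248.2 178.3] head -5.4 tilt [0. 0.] q6 21.0 w 37.2 F [-0.5 -0.3 -0.7] | twist -6.4 lin_cm [-49.37   8.11   5.83] rows 14.4
```

View pics/lift3.png

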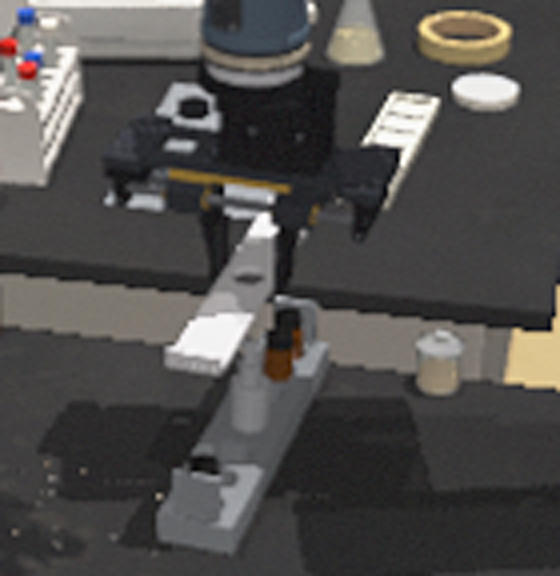

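```bash
python3 -m pendant '[{"jaw":0,"linear":[0,0,0],"twist":-6.4},{"jaw":0,"linear":[-3.3,0.51,0],"twist":0},{"jaw":0,"linear":[-3.3,0.51,0],"twist":0},{"jaw":0,"linear":[-3.3,0.51,0],"twist":0},{"jaw":0,"linear":[-3.3,0.51,0],"twist":0},{"jaw":0,"linear":[-3.3,0.51,0],"twist":0},{"jaw":0,"linear":[-3.3,0.51,0],"twist":0},{"jaw":0,"linear":[-3.3,0.51,0],"twist":0}]'|head -1
python3 -m pendant '[{"jaw":0,"linear":[-3.3,0.51,0],"twist":0},{"jaw":0,"linear":[-3.3,0.51,0],"twist":0},{"jaw":0,"linear":[-3.3,0.51,0],"twist":0},{"jaw":0,"linear":[-3.3,0.51,0],"twist":0},{"jaw":0,"linear":[-3.3,0.51,0],"twist":0},{"jaw":0,"linear":[-3.3,0.51,0],"twist":0},{"jaw":0,"linear":[-3.3,0.51,0],"twist":0},{"jaw":0,"linear":[-3.1,0.4,0],"twist":0},{"jaw":0,"linear":[0,0,3],"twist":0},{"jaw":0,"linear":[0,0,3],"twist":0},{"jaw":0,"linear":[0,0,0],"twist":0},{"jaw":0,"linear":[0,0,0],"twist":0}]'|head -1
python3 plan.py .561 -.244 .0215 1
```

```text
time: 16.93
time: 17.93
t 17.93 pos [ 558.3 -242.1  115.2] head 1.0 tilt [-0.006  0.004] q6 -35.0 w 36.6 F [ 0.  -0.5 -0.2] | twist -0.02 lin_cm [-0.24  0.33  9.37] rows 2.7
```

```bash
python3 -m pendant '[{"jaw":0,"linear":[-0.1,0.1,2.5],"twist":0},{"jaw":0,"linear":[0,0,2.5],"twist":0},{"jaw":0,"linear":[0,0,2],"twist":0},{"jaw":0,"linear":[0,0,1.3],"twist":0},{"jaw":0,"linear":[0,0,0],"twist":0},{"jaw":0,"linear":[0,0,0],"twist":0}]'|sed -n '2p;4p'
python3 plan.py .561 -.244 .0215 1
```

```text
position: [0.5619, -0.2442, 0.0356]
ft_force: [-0.2, -0.8, -1.4]
t 18.43 pos [ 561.9 -244.2   35.6] head 1.0 tilt [ 0. -0.] q6 -35.0 w 37.5 F [-0.2 -0.8 -1.4] | twist 0.03 lin_cm [ 0.02 -0.09  1.41] rows 0.4
```

```bash
python3 -m pendant '[{"jaw":0,"linear":[0,0,0.7],"twist":0},{"jaw":0,"linear":[0,0,0.4],"twist":0},{"jaw":0,"linear":[0,0,0.3],"twist":0},{"jaw":0,"linear":[0,0,0],"twist":0},{"jaw":0.6,"linear":[0,0,0],"twist":0},{"jaw":0.6,"linear":[0,0,0],"twist":0},{"jaw":0.6,"linear":[0,0,0],"twist":0},{"jaw":0.6,"linear":[0,0,0],"twist":0},{"jaw":0.6,"linear":[0,0,-2],"twist":0},{"jaw":0.6,"linear":[0,0,-4],"twist":0},{"jaw":0.6,"linear":[0,0,-4],"twist":0},{"jaw":0.6,"linear":[0,0,-4],"twist":0}]'|sed -n '2p;4p'
python3 plan.py .45 .15 .2 -5.4
```

```text
position: [0.561, -0.2441, 0.1622]
ft_force: [-0.4, -0.7, -0.5]
t 19.43 pos [ 561.  -244.1  162.2] head 1.0 tilt [-0.001  0.001] q6 -35.0 w 52.2 F [-0.4 -0.7 -0.5] | twist 6.38 lin_cm [ 38.19 -14.76  -3.73] rows 11.7
```

```bash
python3 -m pendant '[{"jaw":0.6,"linear":[0,0,-0.5],"twist":6.4},{"jaw":0.6,"linear":[3.3,-1.2,-0.7],"twist":0},{"jaw":0.6,"linear":[3.3,-1.2,-0.7],"twist":0},{"jaw":0.6,"linear":[3.3,-1.2,-0.7],"twist":0},{"jaw":0.6,"linear":[3.3,-1.2,-0.7],"twist":0},{"jaw":0.6,"linear":[3.3,-1.2,-0.7],"twist":0},{"jaw":0.6,"linear":[3.3,-1.2,-0.7],"twist":0},{"jaw":0.6,"linear":[3.3,-1.2,-0.7],"twist":0}]'|head -2
cat > look.py <<'E'
from h import *
import sys
n=sys.argv[1]
t=snap('top'); s=snap('side'); np.savez('L_top',**t); np.savez('L_side',**s)
A=cv2.resize(t['color'][160:260,130:400],(800,296),interpolation=2); B=cv2.resize(s['color'][140:310,180:400],(388,300),interpolation=2)
o=np.zeros((596,800,3),np.uint8); o[:296]=A; o[296:,:388]=B; o[296:456,400:800]=cv2.resize(t['color'][210:250,140:240],(400,160),interpolation=2); cv2.imwrite(f'pics/{n}.png',o)
E
python3 look.py k1
python3 - <<'E'
from h import *
for n in ('top','side'):
    c=dict(np.load(f'L_{n}.npz')); P=cloud(c); z=P[...,2]*1000
    o=np.array([.4772,.248]); a=np.radians(-5.4); R=np.array([[np.cos(a),-np.sin(a)],[np.sin(a),np.cos(a)]])
    L=(P[...,:2]-o)@R*1000
    for s in (-104,-73,-42,42,73,104):
        m=(abs(L[...,0])<16)&(abs(L[...,1]-s)<15)&(z>58)&(z<70)&(c['color'].max(-1)<90); print(n,s,m.sum(),np.round(np.r_[L[m].mean(0),z[m].mean()],1) if m.any() else '')
    m=(abs(L[...,0])<8)&(abs(L[...,1])<8)&(z>80); print('stud',np.round(L[m].mean(0),1),m.sum())
E
```

```text
time: 20.1
position: [0.4989, -0.005, 0.2157]
top -104 27 [  -0.  -102.4   65.8]
top -73 32 [ -2.3 -72.9  64.8]
top -42 0 
top 42 0 
top 73 0 
top 104 34 [  0.8 105.2  64.9]
stud [-0.5 -1.8] 24
side -104 31 [  0.1 -98.3  65.6]
side -73 36 [ -1.9 -69.5  64.7]
side -42 3 [ -6.9 -56.1  63.8]
side 42 0 
side 73 0 
side 104 27 [ -0.5 111.9  65.4]
stud [-0.6  4.6] 18
```

View pics/k1.png

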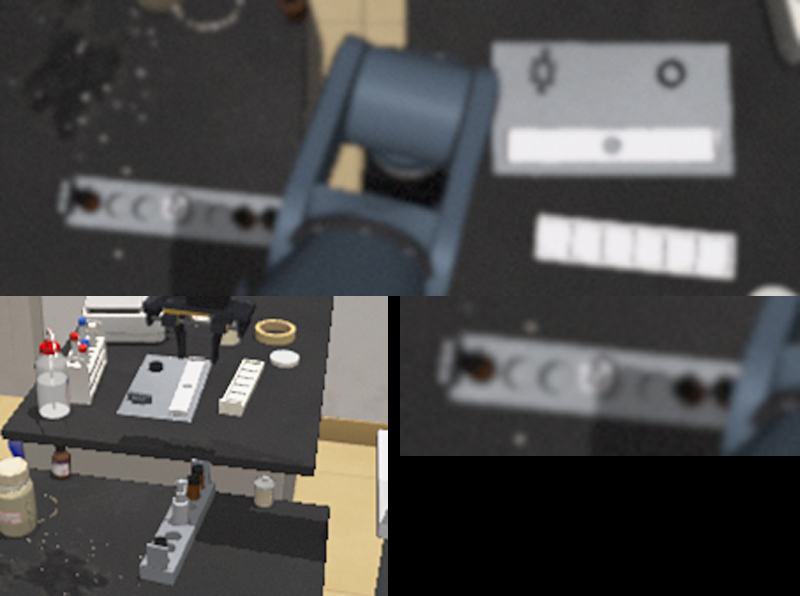

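Three vials: seats -104, -73 and +104 (left end at (90,200), right two at (245,215), (270,217)); nut, spacer and bracket all lie well on the mat. Now the shelf.

```bash
python3 - <<'E'
from h import *
c=dict(np.load('L_top.npz')); P=cloud(c); z=P[...,2]; g=c['color'].min(-1).astype(float)
m=np.zeros(z.shape,np.uint8); m[226:262,302:388]=(g[226:262,302:388]>110)
n,l,s,ce=cv2.connectedComponentsWithStats(m); i=1+np.argmax(s[1:,4]); k=(l==i)
H,W=z.shape; f=H/2/np.tan(np.radians(c['fov_y'])/2)
u,v=np.meshgrid(np.arange(W),np.arange(H)); d=np.stack([(u-c['cx'])/f,(v-c['cy'])/f,np.ones(u.shape)],-1); T=np.linalg.inv(c['view']); d=d@T[:3,:3].T
def at(h): return T[:3,3]+d*((h-T[2,3])/d[...,2:])
Q=at(.018)[...,:2]*1000; r=cv2.minAreaRect(Q[k].astype(np.float32)); print(r)
p=Q[k]; mu=p.mean(0); U,S,V=np.linalg.svd(p-mu,full_matrices=False); yv=V[0]*np.sign(V[0][1]); print(mu,np.degrees(np.arctan2(yv[1],yv[0])))
o=np.array(r[0]); xv=np.array([yv[1],-yv[0]])
Q2=at(.013)[...,:2]*1000; ly=(Q2-o)@yv; lx=(Q2-o)@xv
b=np.arange(-112,113,3)
for j in b: 
    w=(abs(ly-j)<1.6)&(abs(lx)<14); print(j,round(g[w].mean()),end=' | ')
# heights profile
print(); 
ly=(P[...,:2]*1000-o)@yv; lx=(P[...,:2]*1000-o)@xv
for j in range(-114,118,6):
    w=(abs(ly-j)<3)&(abs(lx)<14); print(j,np.round(np.nanmean(z[w])*1000,1),end=' | ')
for j in range(-26,28,4):
    w=(abs(lx-j)<2)&(abs(ly)<90); print('x',j,np.round(np.nanmean(z[w])*1000,1),end=' | ')
E
python3 plan.py .4869 .3508 .2 -5.4
```

```text
((442.343994140625, -265.2752380371094), (231.5433349609375, 54.66519546508789), 84.63023376464844)
[ 442.2240951  -265.05687849] 84.56646500264542
-112 175 | -109 193 | -106 209 | -103 227 | -100 234 | -97 236 | -94 236 | -91 236 | -88 236 | -85 237 | -82 236 | -79 234 | -76 227 | -73 212 | -70 215 | -67 228 | -64 232 | -61 236 | -58 237 | -55 237 | -52 237 | -49 236 | -46 236 | -43 232 | -40 224 | -37 209 | -34 201 | -31 212 | -28 229 | -25 236 | -22 237 | -19 237 | -16 237 | -13 237 | -10 237 | -7 235 | -4 229 | -1 218 | 2 217 | 5 230 | 8 234 | 11 236 | 14 237 | 17 237 | 20 237 | 23 237 | 26 236 | 29 232 | 32 223 | 35 211 | 38 209 | 41 218 | 44 231 | 47 236 | 50 237 | 53 237 | 56 237 | 59 237 | 62 236 | 65 234 | 68 228 | 71 218 | 74 215 | 77 226 | 80 234 | 83 236 | 86 237 | 89 237 | 92 237 | 95 237 | 98 236 | 101 235 | 104 233 | 107 226 | 110 200 | 
-114 18.2 | -108 13.6 | -102 10.2 | -96 10.4 | -90 9.5 | -84 10.2 | -78 10.3 | -72 11.5 | -66 9.1 | -60 9.5 | -54 10.6 | -48 9.6 | -42 10.2 | -36 11.9 | -30 10.4 | -24 10.8 | -18 9.9 | -12 10.6 | -6 11.2 | 0 12.3 | 6 9.5 | 12 10.8 | 18 10.6 | 24 11.2 | 30 9.8 | 36 11.8 | 42 8.9 | 48 9.8 | 54 10.8 | 60 9.6 | 66 10.1 | 72 11.2 | 78 9.4 | 84 10.2 | 90 9.8 | 96 9.7 | 102 10.4 | 108 31.7 | 114 5.6 | x -26 -0.7 | x -22 11.7 | x -18 15.4 | x -14 10.4 | x -10 10.3 | x -6 10.2 | x -2 10.3 | x 2 10.7 | x 6 10.4 | x 10 10.6 | x 14 10.0 | x 18 10.8 | x 22 16.6 | x 26 14.4 | t 20.2 pos [497.3  -2.  216.1] head -5.1 tilt [-0.001  0.002] q6 -8.0 w 51.8 F [-0.1 -1.3 -0.1] | twist 0.29 lin_cm [35.03 -4.36  1.67] rows 10.1
```

```bash
python3 plan.py .4674 .1445 .15 -5.4; python3 -m pendant '[{"jaw":0.6,"linear":[3.6,-1.1,1.6],"twist":0.3},{"jaw":0.6,"linear":[3.6,-1.1,1.6],"twist":0},{"jaw":0.6,"linear":[3.6,-1.1,1.6],"twist":0},{"jaw":0.6,"linear":[3.6,-1.1,1.6],"twist":0},{"jaw":0.6,"linear":[0,0,0],"twist":0},{"jaw":0.6,"linear":[0,0,0],"twist":0}]'|head -1
python3 plan.py .4674 .1445 .06 -5.4
```

```text
t 20.2 pos [497.3  -2.  216.1] head -5.1 tilt [-0.001  0.002] q6 -8.0 w 51.8 F [-0.1 -1.3 -0.1] | twist 0.29 lin_cm [14.3  -4.35  6.64] rows 4.7
time: 20.7
t 20.7 pos [469.  142.4 150.2] head -5.5 tilt [-0.002 -0.   ] q6 9.0 w 52.3 F [ 1.2 -0.3 -0.5] | twist -0.07 lin_cm [ 0.2  -0.16  9.02] rows 2.6
```

```bash
python3 -m pendant '[{"jaw":0.6,"linear":[0.15,-0.1,3],"twist":0},{"jaw":0.6,"linear":[0,0,3],"twist":0},{"jaw":0.6,"linear":[0,0,3],"twist":0},{"jaw":0.6,"linear":[0,0,0],"twist":0},{"jaw":0.4,"linear":[0,0,0],"twist":0},{"jaw":0.2,"linear":[0,0,0],"twist":0},{"jaw":0,"linear":[0,0,0],"twist":0},{"jaw":0,"linear":[0,0,0],"twist":0},{"jaw":0,"linear":[0,0,0],"twist":0},{"jaw":0,"linear":[0,0,0],"twist":0},{"jaw":0,"linear":[0,0,0],"twist":0}]' 12
python3 plan.py .4674 .1445 .06 -5.4
```

```text
time: 21.62
position: [0.4656, 0.1425, 0.0622]
tool_rot: [0.741, 0.671, -0.002, -0.002]
ft_force: [-6.0, -1.9, -0.5]
grip_width: 0.0337
grip_force: 12.0
t 21.62 pos [465.6 142.5  62.2] head -5.7 tilt [-0.006 -0.001] q6 10.0 w 33.7 F [-6.  -1.9 -0.5] | twist -0.3 lin_cm [0.22 0.16 0.22] rows 0.1
```

The jaw stopped at 33.7 mm, not 23: it has taken the end post along. Open and measure the post.

```bash
python3 -m pendant '[{"jaw":0.6,"linear":[0,0,0],"twist":0},{"jaw":0.6,"linear":[0,0,0],"twist":0},{"jaw":0.6,"linear":[0,0,0],"twist":0}]'|tail -2
python3 plan.py .4676 .1465 .06 -5.4
python3 - <<'E'
from h import *
for n in ('top','side'):
    c=dict(np.load(f'L_{n}.npz')); P=cloud(c); z=P[...,2]*1000
    o=np.array([.4772,.248]); a=np.radians(-5.4); R=np.array([[np.cos(a),-np.sin(a)],[np.sin(a),np.cos(a)]])
    L=(P[...,:2]-o)@R*1000
    for s in (-1,1):
        for lo in range(92,132,3):
            m=(s*L[...,1]>=lo)&(s*L[...,1]<lo+3)&(abs(L[...,0])<30)&(z>55)&(z<75); 
            if m.any(): print(n,s*lo,m.sum(),np.round([L[m][:,0].min(),L[m][:,0].max(),c['color'].max(-1)[m].mean()]))
E
```

```text
grip_width: 0.0464
grip_force: 0.0
t 21.87 pos [470.9 142.8  62.5] head -5.7 tilt [0.005 0.   ] q6 10.0 w 46.4 F [-0.   0.2 -0.4] | twist -0.31 lin_cm [ 0.34 -0.37  0.25] rows 0.2
top -92 2 [-2.  2. 58.]
top -95 4 [-5.  8. 68.]
top -98 6 [-8.  8. 46.]
top -101 6 [-8.  9. 40.]
top -104 7 [-10.  10.  46.]
top -107 6 [-9. 10. 71.]
top -110 2 [-1.  3. 80.]
top 92 3 [-1.  4. 49.]
top 95 6 [-6.  8. 46.]
top 98 7 [-6. 11. 45.]
top 101 5 [-8. 11. 53.]
top 104 6 [-9. 10. 51.]
top 107 5 [-6.  6. 33.]
top 110 6 [-7. 10. 44.]
top 113 3 [-4.  2. 40.]
top 116 3 [-13.  16.  69.]
top 119 16 [-15.  15.  92.]
top 122 6 [ -8.  15. 110.]
top 125 1 [  2.   2. 121.]
side -92 5 [-9.  0. 36.]
side -95 4 [-8. 11. 45.]
side -98 3 [-1.  9. 38.]
side -101 3 [-6. 10. 51.]
side -104 3 [-2.  7. 73.]
side -107 4 [-8.  2. 83.]
side -110 10 [-17.  15.  98.]
side -113 15 [-16.  17. 117.]
side -116 8 [-15.  17. 103.]
side -119 2 [-11.   8.  82.]
side 98 1 [  2.   2. 101.]
side 101 2 [ -7.   9. 100.]
side 104 8 [-5.  6. 60.]
side 107 4 [-9. 11. 45.]
side 110 5 [-8.  6. 32.]
side 113 8 [-9.  9. 38.]
side 116 6 [-7.  8. 54.]
side 119 4 [-5.  7. 44.]
side 122 1 [  9.   9. 149.]
side 125 24 [-16.  16. 134.]
side 128 26 [-16.  15. 115.]
side 131 7 [-17.  11. 109.]
```

```bash
python3 plan.py .4681 .1503 .06 -5.4
```

```text
t 21.87 pos [470.9 142.8  62.5] head -5.7 tilt [0.005 0.   ] q6 10.0 w 46.4 F [-0.   0.2 -0.4] | twist -0.31 lin_cm [ 0.72 -0.35  0.25] rows 0.2
```

```bash
python3 -m pendant '[{"jaw":0.6,"linear":[0.35,-0.15,0],"twist":-0.3},{"jaw":0.6,"linear":[0.37,-0.1,0],"twist":0},{"jaw":0.6,"linear":[0,0,0],"twist":0},{"jaw":0.6,"linear":[0,0,0],"twist":0}]'|head -1;python3 plan.py .4681 .1503 .06 -5.4
```

```text
time: 22.2
t 22.2 pos [467.9 150.6  61.3] head -5.4 tilt [0.001 0.   ] q6 10.0 w 52.0 F [ 0.4 -0.7 -0.1] | twist 0.03 lin_cm [-0.03  0.02  0.13] rows 0.0
```

```bash
python3 -m pendant '[{"jaw":0.4,"linear":[0,0,0],"twist":0},{"jaw":0.2,"linear":[0,0,0],"twist":0},{"jaw":0,"linear":[0,0,0],"twist":0},{"jaw":0,"linear":[0,0,0],"twist":0},{"jaw":0,"linear":[0,0,0],"twist":0},{"jaw":0,"linear":[0,0,0],"twist":0},{"jaw":0,"linear":[0,0,0],"twist":0},{"jaw":0,"linear":[0,0,0],"twist":0}]' 12
python3 plan.py .4674 .1445 .06 -5.4
```

```text
time: 22.87
position: [0.4673, 0.1501, 0.061]
tool_rot: [0.74, 0.673, -0.0, -0.0]
ft_force: [0.6, 0.4, -0.1]
grip_width: 0.0217
grip_force: 12.0
t 22.87 pos [467.3 150.1  61. ] head -5.4 tilt [-0. -0.] q6 10.0 w 21.7 F [ 0.6  0.4 -0.1] | twist -0.01 lin_cm [-0.56  0.06  0.1 ] rows 0.2
```

```bash
python3 -m pendant '[{"jaw":0,"linear":[0,0,-0.5],"twist":0},{"jaw":0,"linear":[0,0,-1.5],"twist":0},{"jaw":0,"linear":[0,0,-2.5],"twist":0},{"jaw":0,"linear":[0,0,-3],"twist":0},{"jaw":0,"linear":[0,0,-2.5],"twist":0},{"jaw":0,"linear":[0,0,0],"twist":0}]'|sed -n '2p;5p'
python3 - <<'E'
from h import *
c=snap('side'); cv2.imwrite('pics/lift4.png',cv2.resize(c['color'][150:310,220:360],None,fx=4,fy=3.6,interpolation=2))
E
python3 plan.py .4529 -.1697 .16 -5.4
```

```text
position: [0.4703, 0.1506, 0.1656]
grip_width: 0.0218
t 23.42 pos [469.2 150.4 163.8] head -5.4 tilt [0.007 0.001] q6 10.0 w 21.8 F [-0.3  0.1 -1.1] | twist -0.0 lin_cm [-32.02   1.39   0.35] rows 9.2
```

View pics/lift4.png

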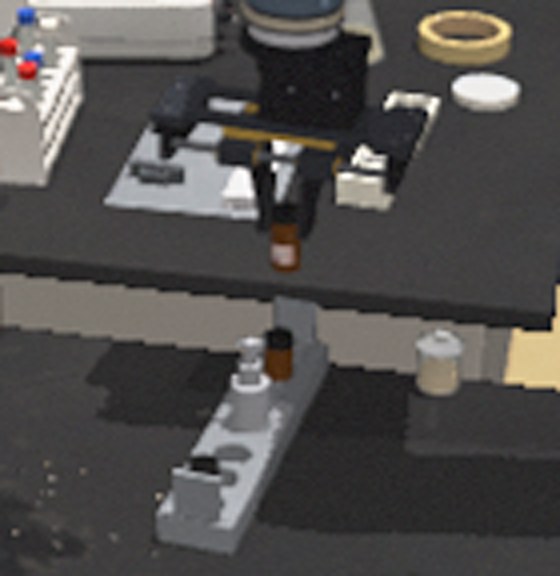

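Vial held upright. Carry to bay 0.

```bash
python3 -m pendant '[{"jaw":0,"linear":[-2.5,0.1,0],"twist":0},{"jaw":0,"linear":[-3,0.14,0],"twist":0},{"jaw":0,"linear":[-3,0.14,0],"twist":0},{"jaw":0,"linear":[-3,0.14,0],"twist":0},{"jaw":0,"linear":[-3,0.14,0],"twist":0},{"jaw":0,"linear":[-3,0.14,0],"twist":0},{"jaw":0,"linear":[-3,0.14,0],"twist":0},{"jaw":0,"linear":[-3,0.14,0],"twist":0},{"jaw":0,"linear":[-3,0.14,0],"twist":0},{"jaw":0,"linear":[-3,0.14,0],"twist":0},{"jaw":0,"linear":[-2.5,0.1,0],"twist":0}]'|head -1
python3 -m pendant '[{"jaw":0,"linear":[0,0,2],"twist":0},{"jaw":0,"linear":[0,0,2],"twist":0},{"jaw":0,"linear":[0,0,2],"twist":0},{"jaw":0,"linear":[0,0,0],"twist":0},{"jaw":0,"linear":[0,0,0],"twist":0},{"jaw":0,"linear":[0,0,0],"twist":0}]'|head -1
python3 plan.py .4529 -.1697 .0645 -5.4
```

```text
time: 24.33
time: 24.83
t 24.83 pos [ 451.6 -169.7  101.1] head -5.4 tilt [-0.  0.] q6 -28.0 w 21.4 F [ 0.4 -0.3 -0.5] | twist 0.0 lin_cm [0.01 0.13 3.66] rows 1.0
```

```bash
python3 -m pendant '[{"jaw":0,"linear":[0,0.1,1.5],"twist":0},{"jaw":0,"linear":[0,0,1.2],"twist":0},{"jaw":0,"linear":[0,0,0.6],"twist":0},{"jaw":0,"linear":[0,0,0.3],"twist":0},{"jaw":0,"linear":[0,0,0],"twist":0},{"jaw":0,"linear":[0,0,0],"twist":0}]'|sed -n '2p;4p'
python3 -m pendant '[{"jaw":0.3,"linear":[0,0,0],"twist":0},{"jaw":0.4,"linear":[0,0,0],"twist":0},{"jaw":0.5,"linear":[0,0,0],"twist":0},{"jaw":0.55,"linear":[0,0,0],"twist":0},{"jaw":0.6,"linear":[0,0,-1],"twist":0},{"jaw":0.6,"linear":[0,0,-3],"twist":0},{"jaw":0.6,"linear":[0,0,-4],"twist":0},{"jaw":0.6,"linear":[0,0,-3],"twist":0}]'|sed -n '2p;4p'
python3 plan.py .4702 .1792 .16 -5.4
```

```text
position: [0.453, -0.17, 0.0656]
ft_force: [0.3, 0.6, -0.6]
position: [0.4527, -0.1699, 0.1775]
ft_force: [0.2, 0.2, 0.1]
t 26.0 pos [ 452.7 -169.9  177.5] head -5.4 tilt [ 0.001 -0.   ] q6 -28.0 w 51.4 F [0.2 0.2 0.1] | twist -0.01 lin_cm [34.92 -1.54  1.74] rows 10.0
```

```bash
python3 -m pendant '[{"jaw":0.6,"linear":[2.9,-0.14,0],"twist":0},{"jaw":0.6,"linear":[3.2,-0.14,0],"twist":0},{"jaw":0.6,"linear":[3.2,-0.14,0],"twist":0},{"jaw":0.6,"linear":[3.2,-0.14,0],"twist":0},{"jaw":0.6,"linear":[3.2,-0.14,0],"twist":0},{"jaw":0.6,"linear":[3.2,-0.14,0],"twist":0},{"jaw":0.6,"linear":[3.2,-0.14,0],"twist":0},{"jaw":0.6,"linear":[3.2,-0.14,0],"twist":0},{"jaw":0.6,"linear":[3.2,-0.14,0],"twist":0},{"jaw":0.6,"linear":[3.2,-0.14,0],"twist":0},{"jaw":0.6,"linear":[2.8,-0.14,0],"twist":0}]'|head -1
python3 -m pendant '[{"jaw":0.6,"linear":[0,0,2],"twist":0},{"jaw":0.6,"linear":[0,0,2],"twist":0},{"jaw":0.6,"linear":[0,0,2],"twist":0},{"jaw":0.6,"linear":[0,0,0],"twist":0},{"jaw":0.6,"linear":[0,0,0],"twist":0},{"jaw":0.6,"linear":[0,0,0],"twist":0}]'|head -1
python3 plan.py .4702 .1752 .061 -5.4
cat > chk.py <<'E'
from h import *
c=snap('top'); P=cloud(c); z=P[...,2]
def comp(b,h,lab):
    m=np.zeros(z.shape,bool); m[b[0]:b[1],b[2]:b[3]]=1; m&=(z>h)
    n,l,s,ce=cv2.connectedComponentsWithStats(m.astype(np.uint8),connectivity=8)
    for i in range(1,n):
        if s[i,4]>8: p=P[l==i]*1000; print(lab,s[i],np.round(p.mean(0)),np.round(cv2.minAreaRect(p[:,:2].astype(np.float32))[1]))
comp((165,226,285,385),.012,'mat')
comp((222,262,300,390),.045,'shelf')
w=np.zeros(z.shape,bool); w[165:226,285:385]=c['color'][165:226,285:385].min(-1)>215
p=P[w]*1000
if len(p): r=cv2.minAreaRect(p[:,:2].astype(np.float32)); print('bracket',w.sum(),np.round(p.mean(0)),np.round(r[1]),np.round(r[2]))
E
python3 chk.py
```

```text
time: 26.92
time: 27.42
t 27.42 pos [470.4 175.  116.1] head -5.4 tilt [0.001 0.   ] q6 13.0 w 52.1 F [-0.6  0.8 -0.6] | twist -0.02 lin_cm [ 0.02 -0.03  5.51] rows 1.6
mat [310 176   8  15  68] [ 649. -164.   17.] [25. 51.]
mat [353 180   9   9  40] [ 648. -316.   17.] [29. 30.]
mat [371 203   2  11  11] [ 563. -364.   19.] [ 2. 34.]
mat [301 206   2   8  10] [ 556. -123.   16.] [ 4. 25.]
shelf [315 235   8   7  41] [ 453. -174.   65.] [21. 19.]
bracket 605 [nan nan nan] [ 23. 235.] 4.0
```

```bash
python3 -m pendant '[{"jaw":0.6,"linear":[0,0,2],"twist":0},{"jaw":0.6,"linear":[0,0,2],"twist":0},{"jaw":0.6,"linear":[0,0,1.5],"twist":0},{"jaw":0.4,"linear":[0,0,0],"twist":0},{"jaw":0.2,"linear":[0,0,0],"twist":0},{"jaw":0,"linear":[0,0,0],"twist":0},{"jaw":0,"linear":[0,0,0],"twist":0},{"jaw":0,"linear":[0,0,0],"twist":0},{"jaw":0,"linear":[0,0,0],"twist":0},{"jaw":0,"linear":[0,0,0],"twist":0}]' 12
python3 plan.py .4674 .1445 .06 -5.4
```

```text
time: 28.3
position: [0.4704, 0.1751, 0.0608]
tool_rot: [0.74, 0.673, 0.001, 0.0]
ft_force: [-0.9, -0.4, 4.0]
grip_width: 0.0215
grip_force: 11.9
t 28.3 pos [470.4 175.1  60.8] head -5.4 tilt [0.002 0.   ] q6 13.0 w 21.5 F [-0.9 -0.4  4. ] | twist -0.01 lin_cm [-3.08 -0.01  0.08] rows 0.9
```

```bash
python3 -m pendant '[{"jaw":0,"linear":[0,0,-0.5],"twist":0},{"jaw":0,"linear":[0,0,-1.5],"twist":0},{"jaw":0,"linear":[0,0,-2.5],"twist":0},{"jaw":0,"linear":[0,0,-3],"twist":0},{"jaw":0,"linear":[0,0,-3],"twist":0},{"jaw":0,"linear":[0,0,0],"twist":0}]'|sed -n '2p;5p'
python3 plan.py .449 -.211 .16 -5.4
python3 -m pendant '[{"jaw":0,"linear":[-2.5,0.1,0],"twist":0},{"jaw":0,"linear":[-3.2,0.14,0],"twist":0},{"jaw":0,"linear":[-3.2,0.14,0],"twist":0},{"jaw":0,"linear":[-3.2,0.14,0],"twist":0},{"jaw":0,"linear":[-3.2,0.14,0],"twist":0},{"jaw":0,"linear":[-3.2,0.14,0],"twist":0},{"jaw":0,"linear":[-3.2,0.14,0],"twist":0},{"jaw":0,"linear":[-3.2,0.14,0],"twist":0},{"jaw":0,"linear":[-3.2,0.14,0],"twist":0},{"jaw":0,"linear":[-3.2,0.14,0],"twist":0},{"jaw":0,"linear":[-3.2,0.14,0],"twist":0},{"jaw":0,"linear":[-2.5,0.1,0],"twist":0}]'|head -1
python3 -m pendant '[{"jaw":0,"linear":[-1.3,0.05,0],"twist":0},{"jaw":0,"linear":[0,0,0],"twist":0},{"jaw":0,"linear":[0,0,0],"twist":0},{"jaw":0,"linear":[0,0,0],"twist":0}]'|head -1
python3 plan.py .449 -.211 .0645 -5.4
```

```text
position: [0.4731, 0.1757, 0.1702]
grip_width: 0.0217
t 28.8 pos [473.1 175.7 170.2] head -5.4 tilt [0.01  0.002] q6 13.0 w 21.7 F [-0.2 -0.4 -0.2] | twist 0.0 lin_cm [-38.72   1.23   0.93] rows 11.1
time: 29.8
time: 30.13
t 30.13 pos [ 449.5 -206.   164.7] head -5.4 tilt [-0.002  0.002] q6 -32.0 w 22.0 F [-0.9 -0.3  0.2] | twist 0.03 lin_cm [-5.200e-01  1.000e-02  1.002e+01] rows 2.9
```

```bash
python3 -m pendant '[{"jaw":0,"linear":[-0.45,0,1.5],"twist":0},{"jaw":0,"linear":[0,0,2],"twist":0},{"jaw":0,"linear":[0,0,2],"twist":0},{"jaw":0,"linear":[0,0,1],"twist":0},{"jaw":0,"linear":[0,0,0],"twist":0},{"jaw":0,"linear":[0,0,0],"twist":0},{"jaw":0,"linear":[0,0,0],"twist":0}]'|head -1
python3 plan.py .449 -.211 .0645 -5.4
```

```text
time: 30.72
t 30.72 pos [ 450.3 -212.   100.7] head -5.4 tilt [ 0.001 -0.001] q6 -33.0 w 21.5 F [ 0.  -0.2  0.6] | twist 0.05 lin_cm [ 0.09 -0.14  3.62] rows 1.0
```

```bash
python3 -m pendant '[{"jaw":0,"linear":[0.09,-0.1,1.5],"twist":0},{"jaw":0,"linear":[0,0,1.2],"twist":0},{"jaw":0,"linear":[0,0,0.6],"twist":0},{"jaw":0,"linear":[0,0,0.3],"twist":0},{"jaw":0,"linear":[0,0,0],"twist":0},{"jaw":0,"linear":[0,0,0],"twist":0}]'|sed -n '2p;4p'
python3 -m pendant '[{"jaw":0.3,"linear":[0,0,0],"twist":0},{"jaw":0.4,"linear":[0,0,0],"twist":0},{"jaw":0.5,"linear":[0,0,0],"twist":0},{"jaw":0.55,"linear":[0,0,0],"twist":0},{"jaw":0.6,"linear":[0,0,-1],"twist":0},{"jaw":0.6,"linear":[0,0,-3],"twist":0},{"jaw":0.6,"linear":[0,0,-4],"twist":0},{"jaw":0.6,"linear":[0,0,-3],"twist":0}]'|sed -n '2p;4p'
python3 plan.py .4865 .3455 .175 -5.4
```

```text
position: [0.4492, -0.2116, 0.0646]
ft_force: [-0.2, -0.9, -0.6]
position: [0.4489, -0.2113, 0.1765]
ft_force: [0.3, 0.4, -0.5]
t 31.88 pos [ 448.9 -211.3  176.5] head -5.4 tilt [ 0.001 -0.   ] q6 -33.0 w 51.3 F [ 0.3  0.4 -0.5] | twist -0.01 lin_cm [55.79 -1.5   0.13] rows 15.9
```

```bash
python3 -m pendant '[{"jaw":0.6,"linear":[2.9,-0.09,0],"twist":0},{"jaw":0.6,"linear":[3.3,-0.09,0],"twist":0},{"jaw":0.6,"linear":[3.3,-0.09,0],"twist":0},{"jaw":0.6,"linear":[3.3,-0.09,0],"twist":0},{"jaw":0.6,"linear":[3.3,-0.09,0],"twist":0},{"jaw":0.6,"linear":[3.3,-0.09,0],"twist":0},{"jaw":0.6,"linear":[3.3,-0.09,0],"twist":0},{"jaw":0.6,"linear":[3.3,-0.09,0],"twist":0},{"jaw":0.6,"linear":[3.3,-0.09,0],"twist":0},{"jaw":0.6,"linear":[3.3,-0.09,0],"twist":0}]'|head -1
python3 -m pendant '[{"jaw":0.6,"linear":[3.3,-0.09,0],"twist":0},{"jaw":0.6,"linear":[3.3,-0.09,0],"twist":0},{"jaw":0.6,"linear":[3.3,-0.09,0],"twist":0},{"jaw":0.6,"linear":[3.3,-0.09,0],"twist":0},{"jaw":0.6,"linear":[3.3,-0.09,0],"twist":0},{"jaw":0.6,"linear":[3.3,-0.09,0],"twist":0},{"jaw":0.6,"linear":[3.1,-0.06,0],"twist":0},{"jaw":0.6,"linear":[0,0,2],"twist":0},{"jaw":0.6,"linear":[0,0,2],"twist":0},{"jaw":0.6,"linear":[0,0,2],"twist":0},{"jaw":0.6,"linear":[0,0,0],"twist":0},{"jaw":0.6,"linear":[0,0,0],"twist":0}]'|head -1
python3 plan.py .4865 .3455 .061 -5.4; python3 chk.py
```

```text
time: 32.72
time: 33.72
t 33.72 pos [485.4 342.3 113.8] head -5.4 tilt [-0.002 -0.001] q6 30.0 w 52.1 F [-0.1  0.1 -0.3] | twist 0.0 lin_cm [0.33 0.09 5.28] rows 1.5
mat [310 176   8  15  63] [ 650. -165.   18.] [25. 53.]
mat [353 180   9   9  42] [ 648. -316.   17.] [29. 29.]
mat [371 203   2  11  12] [ 565. -364.   18.] [36.  2.]
shelf [315 235   8   7  41] [ 453. -174.   65.] [20. 20.]
shelf [326 237   8   7  44] [ 447. -209.   64.] [21. 19.]
bracket 613 [nan nan nan] [0. 0.] 0.0
```

```bash
python3 -m pendant '[{"jaw":0.6,"linear":[0.25,0.05,1],"twist":0},{"jaw":0.6,"linear":[0,0,2.3],"twist":0},{"jaw":0.6,"linear":[0,0,2],"twist":0},{"jaw":0.4,"linear":[0,0,0],"twist":0},{"jaw":0.2,"linear":[0,0,0],"twist":0},{"jaw":0,"linear":[0,0,0],"twist":0},{"jaw":0,"linear":[0,0,0],"twist":0},{"jaw":0,"linear":[0,0,0],"twist":0},{"jaw":0,"linear":[0,0,0],"twist":0},{"jaw":0,"linear":[0,0,0],"twist":0}]' 12
python3 plan.py .4865 .3455 .061 -5.4
```

```text
time: 34.6
position: [0.4876, 0.3453, 0.062]
tool_rot: [0.74, 0.673, 0.001, 0.0]
ft_force: [0.4, 0.1, 2.7]
grip_width: 0.0202
grip_force: 11.7
t 34.6 pos [487.6 345.3  62. ] head -5.4 tilt [0.002 0.001] q6 30.0 w 20.2 F [0.4 0.1 2.7] | twist -0.01 lin_cm [ 0.01 -0.11  0.1 ] rows 0.0
```

Width 20.2 mm suggests the grip is near the pad's edge; reopen and shift 3 mm outward.

```bash
python3 -m pendant '[{"jaw":0.3,"linear":[0,0,0],"twist":0},{"jaw":0.45,"linear":[0,0,0],"twist":0},{"jaw":0.6,"linear":[0,0,0],"twist":0},{"jaw":0.6,"linear":[0,0,0],"twist":0},{"jaw":0.6,"linear":[0.3,-0.05,0],"twist":0},{"jaw":0.6,"linear":[0,0,0],"twist":0},{"jaw":0.6,"linear":[0,0,0],"twist":0}]'|head -2
python3 -m pendant '[{"jaw":0.4,"linear":[0,0,0],"twist":0},{"jaw":0.3,"linear":[0,0,0],"twist":0},{"jaw":0.2,"linear":[0,0,0],"twist":0},{"jaw":0,"linear":[0,0,0],"twist":0},{"jaw":0,"linear":[0,0,0],"twist":0},{"jaw":0,"linear":[0,0,0],"twist":0},{"jaw":0,"linear":[0,0,0],"twist":0},{"jaw":0,"linear":[0,0,0],"twist":0}]' 12
```

```text
time: 35.18
position: [0.4867, 0.3483, 0.0609]
time: 35.85
position: [0.4868, 0.3481, 0.0611]
tool_rot: [0.74, 0.673, 0.0, 0.0]
ft_force: [0.7, 0.2, 0.0]
grip_width: 0.0211
grip_force: 11.9
```

```bash
python3 -m pendant '[{"jaw":0,"linear":[0,0,-0.4],"twist":0},{"jaw":0,"linear":[0,0,-1],"twist":0},{"jaw":0,"linear":[0,0,-2],"twist":0},{"jaw":0,"linear":[0,0,-3],"twist":0},{"jaw":0,"linear":[0,0,-3],"twist":0},{"jaw":0,"linear":[0,0,-1.5],"twist":0},{"jaw":0,"linear":[0,0,0],"twist":0},{"jaw":0,"linear":[0,0,0],"twist":0}]'|sed -n '2p;5p'
python3 - <<'E'
from h import *
c=snap('side'); cv2.imwrite('pics/lift5.png',cv2.resize(c['color'][150:310,220:360],None,fx=4,fy=3.6,interpolation=2))
E
python3 plan.py .4453 -.2504 .175 -5.4
```

```text
position: [0.4873, 0.3484, 0.1716]
grip_width: 0.0211
t 36.57 pos [486.3 347.9 170.2] head -5.4 tilt [-0. -0.] q6 30.0 w 20.9 F [ 0.3 -0.3 -0.6] | twist -0.01 lin_cm [-59.95   1.54  -0.47] rows 17.1
```

View pics/lift5.png

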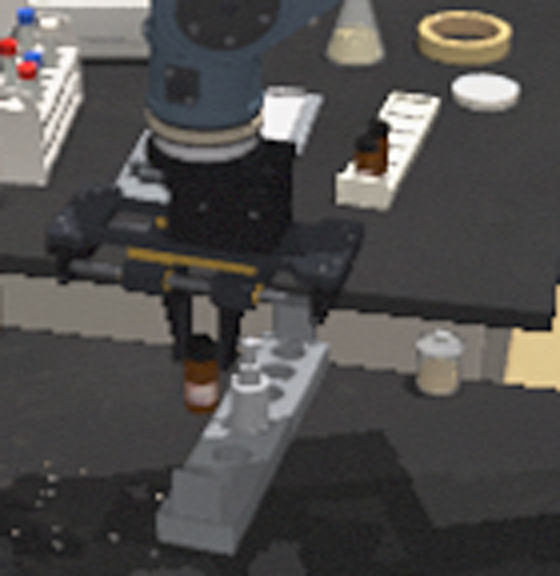

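Vial upright, carrier now empty; two vials stand on the shelf. Raise a bit to clear the stud and carry over.

```bash
python3 -m pendant '[{"jaw":0,"linear":[-0.5,0,-1.5],"twist":0},{"jaw":0,"linear":[-1.8,0.06,-1],"twist":0},{"jaw":0,"linear":[-3.2,0.09,0],"twist":0},{"jaw":0,"linear":[-3.2,0.09,0],"twist":0},{"jaw":0,"linear":[-3.2,0.09,0],"twist":0},{"jaw":0,"linear":[-3.2,0.09,0],"twist":0},{"jaw":0,"linear":[-3.2,0.09,0],"twist":0},{"jaw":0,"linear":[-3.2,0.09,0],"twist":0},{"jaw":0,"linear":[-3.2,0.09,0],"twist":0},{"jaw":0,"linear":[-3.2,0.09,0],"twist":0},{"jaw":0,"linear":[-3.2,0.09,0],"twist":0},{"jaw":0,"linear":[-3.2,0.09,0],"twist":0}]'|head -1
python3 -m pendant '[{"jaw":0,"linear":[-3.2,0.09,0],"twist":0},{"jaw":0,"linear":[-3.2,0.09,0],"twist":0},{"jaw":0,"linear":[-3.2,0.09,0],"twist":0},{"jaw":0,"linear":[-3.2,0.09,0],"twist":0},{"jaw":0,"linear":[-3.2,0.09,0],"twist":0},{"jaw":0,"linear":[-3.2,0.09,0],"twist":0},{"jaw":0,"linear":[-3.2,0.09,0],"twist":0},{"jaw":0,"linear":[-2.6,0.06,0],"twist":0},{"jaw":0,"linear":[0,0,0],"twist":0},{"jaw":0,"linear":[0,0,0],"twist":0},{"jaw":0,"linear":[0,0,0],"twist":0}]'|head -1
python3 plan.py .4453 -.2504 .10 -5.4
```

```text
time: 37.57
time: 38.48
t 38.48 pos [ 446.2 -242.7  193.7] head -5.4 tilt [-0.003  0.003] q6 -36.0 w 20.8 F [ 0.3  0.8 -0.4] | twist -0.04 lin_cm [-0.8   0.02  9.37] rows 2.7
```

```bash
python3 -m pendant '[{"jaw":0,"linear":[-0.75,0,1.4],"twist":0},{"jaw":0,"linear":[0,0,3],"twist":0},{"jaw":0,"linear":[0,0,3],"twist":0},{"jaw":0,"linear":[0,0,2],"twist":0},{"jaw":0,"linear":[0,0,0],"twist":0},{"jaw":0,"linear":[0,0,0],"twist":0},{"jaw":0,"linear":[0,0,0],"twist":0}]'|head -1
python3 plan.py .4453 -.2504 .0645 -5.4
```

```text
time: 39.07
t 39.07 pos [ 447.1 -250.7  101.8] head -5.3 tilt [ 0.001 -0.   ] q6 -36.0 w 20.9 F [ 0.5  0.4 -0.1] | twist 0.06 lin_cm [ 0.01 -0.18  3.73] rows 1.1
```

```bash
python3 -m pendant '[{"jaw":0,"linear":[0,-0.1,1.5],"twist":0},{"jaw":0,"linear":[0,0,1.2],"twist":0},{"jaw":0,"linear":[0,0,0.7],"twist":0},{"jaw":0,"linear":[0,0,0.3],"twist":0},{"jaw":0,"linear":[0,0,0],"twist":0},{"jaw":0,"linear":[0,0,0],"twist":0}]'|sed -n '2p;4p'
python3 -m pendant '[{"jaw":0.3,"linear":[0,0,0],"twist":0},{"jaw":0.4,"linear":[0,0,0],"twist":0},{"jaw":0.5,"linear":[0,0,0],"twist":0},{"jaw":0.55,"linear":[0,0,0],"twist":0},{"jaw":0.6,"linear":[0,0,-1],"twist":0},{"jaw":0.6,"linear":[0,0,-3],"twist":0},{"jaw":0.6,"linear":[0,0,-4],"twist":0},{"jaw":0.6,"linear":[0,0,-3],"twist":0}]'|sed -n '2p;4p'
python3 -m pendant '[{"jaw":0.6,"linear":[3,0,-0.5],"twist":0},{"jaw":0.6,"linear":[3.3,0,0],"twist":0},{"jaw":0.6,"linear":[3.3,0,0],"twist":0},{"jaw":0.6,"linear":[3.3,0,0],"twist":0},{"jaw":0.6,"linear":[3.3,0,0],"twist":0},{"jaw":0.6,"linear":[3.3,0,0],"twist":0},{"jaw":0.6,"linear":[3.3,0,0],"twist":0},{"jaw":0.6,"linear":[3.3,0,0],"twist":0},{"jaw":0.6,"linear":[3.3,0,0],"twist":0},{"jaw":0.6,"linear":[3.3,0,0],"twist":0},{"jaw":0.6,"linear":[3.3,0,0],"twist":0},{"jaw":0.6,"linear":[0,0,0],"twist":0}]'|sed -n '1,2p'
python3 chk.py; python3 look.py fin
```

```text
position: [0.4461, -0.2514, 0.0648]
ft_force: [0.7, 0.7, 0.5]
position: [0.4457, -0.2512, 0.1765]
ft_force: [0.8, -0.0, -0.2]
time: 41.23
position: [0.4795, 0.112, 0.18]
mat [294 171   9  16  66] [ 664. -109.   17.] [27. 54.]
mat [353 180   9   9  42] [ 648. -316.   16.] [28. 31.]
mat [301 203   2  11  12] [ 560. -122.   17.] [36.  3.]
mat [372 203   1  11  11] [ 563. -365.   17.] [ 3. 35.]
shelf [315 235   8   8  43] [ 453. -173.   65.] [20. 19.]
shelf [326 237   8   7  44] [ 447. -209.   65.] [21. 19.]
shelf [337 237   8   7  43] [ 447. -245.   65.] [20. 19.]
bracket 627 [nan nan nan] [ 32. 236.] 3.0
```

View pics/fin.png

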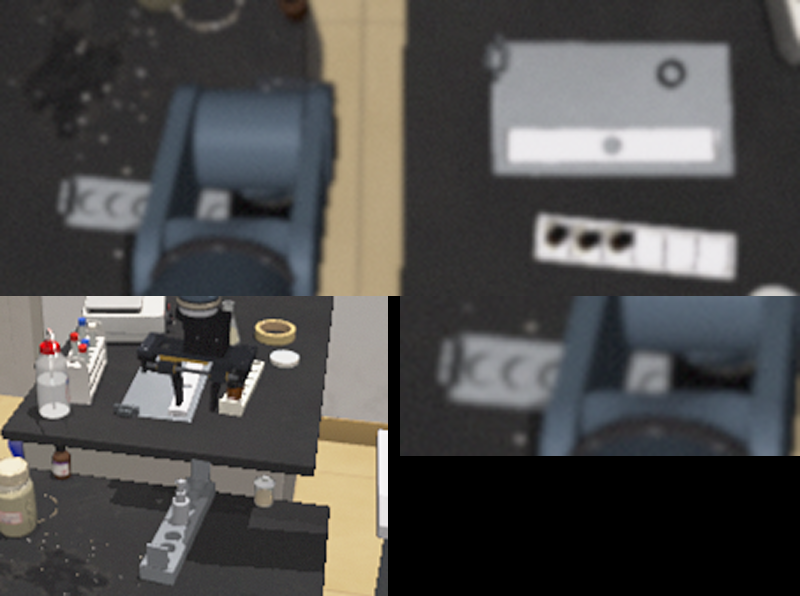

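The nut has been knocked to the mat's left edge (495,55); three vials stand in bays 0–2. Measure the nut and put it back.

```bash
cat > nut.py <<'E'
from h import *
c=dict(np.load('L_top.npz')); P=cloud(c); z=P[...,2]*1000
m=np.zeros(z.shape,bool); m[165:190,288:330]=1; m&=(z>9); p=P[m]*1000
mu=(p[:,:2].max(0)+p[:,:2].min(0))/2; 
for _ in range(5):
    q=p[:,:2]-mu; r=np.hypot(*q.T); w=q[r>19]; U,S,V=np.linalg.svd(w); a=np.degrees(np.arctan2(V[0][1],V[0][0])); s=w@V[0]
    mu=mu+(w[s>0].mean(0)+w[s<0].mean(0))/2
    print(np.round(mu,1),round(a,1),len(w),np.round(cv2.minAreaRect(p[:,:2].astype(np.float32))[2]))
print(np.round(p[r>19]).astype(int).tolist())
E
python3 nut.py; python3 plan.py .664 -.109 .18 -5.4
```

```text
[ 665.4 -157.4] -90.1 75 5.0
[ 665.4 -157.4] -88.8 75 5.0
[ 665.4 -157.4] -88.8 75 5.0
[ 665.4 -157.4] -88.8 75 5.0
[ 665.4 -157.4] -88.8 75 5.0
[[690, -110, 21], [690, -113, 22], [688, -107, 16], [686, -110, 23], [687, -113, 22], [684, -107, 19], [684, -110, 17], [683, -114, 21], [680, -107, 19], [679, -110, 25], [681, -114, 18], [684, -199, 9], [678, -100, 14], [679, -104, 11], [678, -107, 14], [677, -110, 18], [678, -114, 13], [678, -118, 14], [678, -121, 14], [674, -97, 14], [674, -100, 16], [673, -103, 17], [675, -111, 10], [675, -114, 12], [675, -118, 11], [675, -121, 11], [673, -124, 22], [670, -96, 16], [670, -100, 16], [671, -104, 13], [672, -114, 11], [671, -118, 14], [670, -121, 19], [667, -97, 14], [666, -100, 17], [667, -103, 16], [668, -118, 13], [667, -121, 14], [663, -97, 14], [663, -100, 15], [663, -103, 16], [663, -117, 16], [663, -121, 18], [659, -96, 17], [659, -100, 18], [659, -103, 17], [661, -118, 11], [661, -121, 12], [657, -97, 11], [657, -104, 12], [657, -114, 13], [657, -117, 14], [655, -121, 19], [653, -97, 13], [652, -100, 16], [652, -103, 17], [653, -107, 15], [654, -111, 11], [654, -114, 10], [653, -117, 16], [652, -121, 17], [647, -106, 23], [648, -110, 19], [650, -114, 11], [650, -121, 14], [644, -103, 19], [645, -107, 19], [645, -110, 18], [648, -212, 9], [641, -103, 19], [640, -106, 23], [640, -110, 24], [639, -104, 12], [638, -107, 16], [639, -110, 14]]
t 41.38 pos [479.3 107.3 179.5] head -5.3 tilt [ 0. -0.] q6 5.0 w 52.2 F [ 0.2 -0.  -0.4] | twist 0.08 lin_cm [-19.8   20.42  -0.04] rows 8.1
```

```bash
python3 -m pendant '[{"jaw":0.9,"linear":[-2.2,2.27,0],"twist":0},{"jaw":0.9,"linear":[-2.2,2.27,0],"twist":0},{"jaw":0.9,"linear":[-2.2,2.27,0],"twist":0},{"jaw":0.9,"linear":[-2.2,2.27,0],"twist":0},{"jaw":0.9,"linear":[-2.2,2.27,0],"twist":0},{"jaw":0.9,"linear":[-2.2,2.27,0],"twist":0},{"jaw":0.9,"linear":[-2.2,2.27,0],"twist":0},{"jaw":0.9,"linear":[-2.2,2.27,0],"twist":0},{"jaw":0.9,"linear":[-1.8,2.27,0],"twist":0},{"jaw":0.9,"linear":[0,0,3],"twist":0},{"jaw":0.9,"linear":[0,0,3],"twist":0},{"jaw":0.9,"linear":[0,0,3],"twist":0}]'|head -1
python3 -m pendant '[{"jaw":0.9,"linear":[0,0,1.5],"twist":0},{"jaw":0.9,"linear":[0,0,0],"twist":0},{"jaw":0.9,"linear":[0,0,0],"twist":0},{"jaw":0.9,"linear":[0,0,0],"twist":0}]' 15|head -1
python3 plan.py .6645 -.1085 .0225 -5
```

```text
time: 42.38
time: 42.72
t 42.72 pos [ 665.3 -106.7   75.4] head -5.5 tilt [ 0.002 -0.001] q6 -13.0 w 78.3 F [-0.3 -0.8  1.3] | twist -0.5 lin_cm [-0.18 -0.08  5.29] rows 1.5
```

```bash
python3 -m pendant '[{"jaw":0.9,"linear":[-0.18,-0.08,2],"twist":0},{"jaw":0.9,"linear":[0,0,1.8],"twist":0},{"jaw":0.9,"linear":[0,0,1.4],"twist":0},{"jaw":0.9,"linear":[0,0,0],"twist":0},{"jaw":0.5,"linear":[0,0,0],"twist":0},{"jaw":0.5,"linear":[0,0,0],"twist":0},{"jaw":0,"linear":[0,0,0],"twist":0},{"jaw":0,"linear":[0,0,0],"twist":0},{"jaw":0,"linear":[0,0,0],"twist":0},{"jaw":0,"linear":[0,0,0],"twist":0}]' 20
python3 plan.py .65 -.165 .0225 -5
```

```text
time: 43.55
position: [0.6642, -0.107, 0.0229]
tool_rot: [0.74, 0.673, 0.0, 0.001]
ft_force: [-0.2, 0.3, 3.0]
grip_width: 0.0538
grip_force: 20.0
t 43.55 pos [ 664.2 -107.    22.9] head -5.4 tilt [ 0.001 -0.   ] q6 -13.0 w 53.8 F [-0.2  0.3  3. ] | twist -0.4 lin_cm [-5.9  -0.9   0.04] rows 1.7
```

```bash
python3 -m pendant '[{"jaw":0,"linear":[0,0,-1],"twist":0},{"jaw":0,"linear":[0,0,-1.5],"twist":0},{"jaw":0,"linear":[-2,-0.3,0],"twist":0},{"jaw":0,"linear":[-2,-0.3,0],"twist":0},{"jaw":0,"linear":[-1.9,-0.3,0],"twist":0},{"jaw":0,"linear":[0,0,0],"twist":0},{"jaw":0,"linear":[0,0,1],"twist":0},{"jaw":0,"linear":[0,0,0.9],"twist":0},{"jaw":0,"linear":[0,0,0.5],"twist":0},{"jaw":0,"linear":[0,0,0],"twist":0},{"jaw":0,"linear":[0,0,0],"twist":0}]'
python3 -m pendant '[{"jaw":0.75,"linear":[0,0,0],"twist":0},{"jaw":0.75,"linear":[0,0,0],"twist":0},{"jaw":0.75,"linear":[0,0,0],"twist":0},{"jaw":0.75,"linear":[0,0,-1.5],"twist":0},{"jaw":0.75,"linear":[0,0,-3],"twist":0},{"jaw":0.75,"linear":[0,0,-4],"twist":0},{"jaw":0.75,"linear":[0,0,-4],"twist":0},{"jaw":0.75,"linear":[0,0,-3],"twist":0}]'|head -2
python3 -m pendant '[{"jaw":0.75,"linear":[2.5,0,0],"twist":0},{"jaw":0.75,"linear":[3,-1.5,0],"twist":0},{"jaw":0.75,"linear":[3,-1.5,0],"twist":0},{"jaw":0.75,"linear":[3,-1.5,0],"twist":0},{"jaw":0.75,"linear":[3,-1.5,0],"twist":0},{"jaw":0.75,"linear":[3,-1.5,0],"twist":0},{"jaw":0.75,"linear":[3,-1.5,0],"twist":0},{"jaw":0.75,"linear":[3,-1.5,0],"twist":0},{"jaw":0.75,"linear":[0,0,0],"twist":0},{"jaw":0.75,"linear":[0,0,0],"twist":0},{"jaw":0.75,"linear":[0,0,0],"twist":0}]'|head -2
python3 chk.py; python3 look.py fin2
```

```text
time: 44.47
position: [0.6489, -0.1634, 0.0221]
tool_rot: [0.739, 0.673, -0.0, -0.001]
ft_force: [0.4, -0.6, -0.2]
grip_width: 0.054
grip_force: 20.0
time: 45.13
position: [0.6502, -0.1652, 0.1827]
time: 46.05
position: [0.5674, 0.079, 0.1791]
mat [310 176   9  15  74] [ 649. -166.   16.] [27. 50.]
mat [353 180   9   9  39] [ 648. -315.   17.] [30. 30.]
shelf [315 235   8   7  42] [ 453. -174.   65.] [21. 19.]
shelf [326 237   8   7  44] [ 447. -209.   64.] [21. 20.]
shelf [337 237   8   7  44] [ 447. -245.   64.] [19. 20.]
bracket 615 [nan nan nan] [ 27. 235.] 3.0
```

View pics/fin2.png

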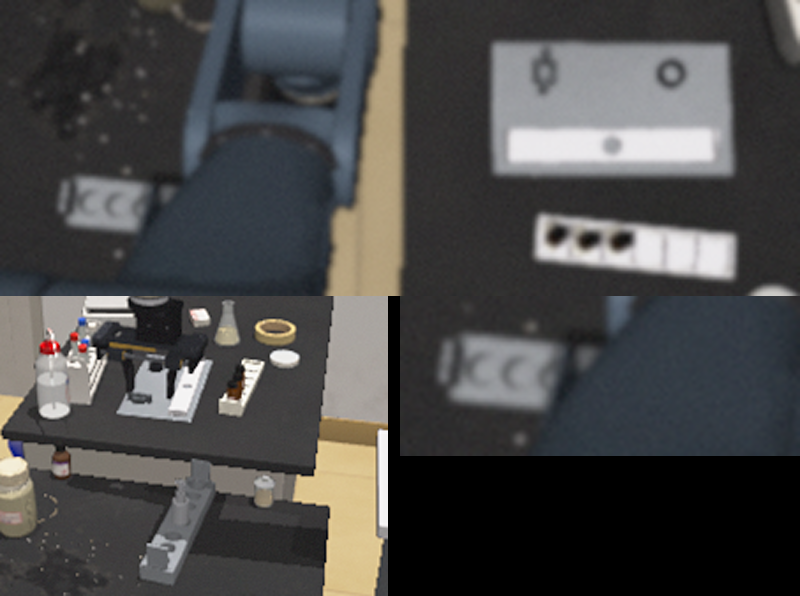

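Nut, spacer and bracket all lie on the mat, and the three vials stand upright in bays 0–2. The robot touches nothing, so I am handing in.

```bash
python3 -c "
from rig import robot
print(robot.hand_in())"
```

```text
the job is handed in; nothing more can be done
None
```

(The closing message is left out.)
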